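Turn the mandrel over in the V-rest and lay it in the seaming cradle

TASK

Draw the red-banded bar out of the tool rack by its top end and set it in the sloping blue V-rest, plain end down on the foot stop, and let go of it there. Then take it again across its middle, lay it in the green cradle with its plain end towards the yellow stop plate, slide it fully home against that plate and let go. Set it down gently each time, never letting it drop, and leave the other tools alone.

Things in the scene. Friction and masses are not known exactly. Their poses are not given: they have to be found in the camera images.
- mandrel: The bar: a round bright aluminium bar, 22 mm diameter, 200 mm long, 0.14 to 0.28 kg, with a flush red band 6 to 28 mm from its head end. Origin at the centre of its plain foot end; its z axis runs along the bar from foot to head. It starts upright in one of the rack's three holes, red band up, leaning up to 0.05 rad.
- mandrel_mid (a point): Middle of the bar, on its axis, 100 mm from either end.
- mandrel_head (a point): Centre of the bar's head (red-banded) end face.
- rack: Wooden tool rack, fixed block 60 mm (x) by 180 mm (y) by 100 mm high, origin under its centre on the bench. Three upright blind holes of 26 mm diameter and 90 mm depth in a row along its y axis at y = -60, 0 and +60 mm; which tool stands in which hole varies. The bar stands 110 mm out of it (its top 210 mm above the bench).
- file: Bystander in the rack: steel file of 175 mm with a light wood handle (28 mm thick) up; its top is about 185 mm above the bench. Origin at its foot, z axis along it.
- punch: Bystander in the rack: 160 mm long punch with a black handle (28 mm thick) up; its top is about 170 mm above the bench. Origin at its foot, z axis along it.
- vrest: Blue V-rest fixed to the bench: base 180 (x) by 90 mm (y), origin under it at bench level, z up. Its groove slopes at 45 degrees in the x-z plane, foot end low at +x, head end high towards -x, open along +x+z: two short 90-degree V's, 25 to 50 and 130 to 150 mm from the foot stop along the bar. Between them 80 mm of the bar are free to grip; a backing plate lies 44 mm under its axis.
- vrest_foot (a point): Where the centre of the bar's foot end lies when seated in the V-rest: on the foot stop (a plate square to the bar), 75 mm along x and 58 mm above the rest's origin. The V's mouths are about 35 mm wide and rise at most 3 mm above the bar's axis.
- vrest_head (a point): Where the centre of the bar's head end lies when seated in the V-rest: 66 mm along -x and 199 mm above the rest's origin. The last 50 mm of the bar at this end stand free of the V-rest.
- cradle: Green seaming cradle fixed to the bench: base 230 (x) by 100 (y) by 12 mm, origin under its centre at bench level. Two 90-degree V saddles, open upwards, carry a bar level along its x axis, bar axis 75 mm above the bench; they stand 30 to 52 and 148 to 170 mm from the stop plate. Between them the bar is free (a block 30 mm high lies under it).
- cradle_stop (a point): Centre of the bar's foot end when home: on the face of the yellow stop plate (50 mm wide, 86 mm high, facing -x), 75 mm above the bench, at x = +100 mm of the cradle.
- cradle_head (a point): Centre of the bar's head end when home: at x = -100 mm of the cradle, 75 mm above the bench.
- mallet: Bystander: wooden mallet lying on the bench; handle 180 mm along its y axis from its origin, head 80 by 48 mm at y = 170 mm.
- jar: Bystander: amber jar with a brass lid, 52 mm diameter, 80 mm high, standing on the bench; origin under it.

How it is judged:
By the outcome, as a careful person would: the job done as asked, in the order asked, and still so for the second after the job is handed in, with the robot touching nothing.
It also fails if it takes over 67 s, if anything falls off the work surface, if the arm or the gripper's body presses on something with over 40 N, if the wrist force passes 120 N, or if a joint passes its speed limit or range.

ROBOT

A 6-joint arm with a two-finger parallel gripper is mounted at the origin on the work surface. World frame = base frame: x ahead of the robot, y to its left, z up, the work surface at z = 0. Lengths are in m, angles in rad, forces in N, time in s.
With the tool pointing down it reaches from about 0.3 to 0.775 m from the base axis. Payload 14.6 kg.
Tool frame: the origin (TCP) lies on the front face of the gripper's body, between the roots of the fingers; the fingertips stand 97 mm ahead of it and the grasp point (between the pads) lies 78 mm ahead of it; z points along the fingers, x is the direction in which the jaws open and shut, and the axes are right-handed (so a half turn about z gives the same grasp; the last joint's range is limited). The gripper opens to 94 mm and grips with 3 to 60 N. Pads are 16 mm wide; open, the fingers measure 119 mm over their backs; the gripper's body (75 mm by 177 mm) begins 78 mm behind the grasp point.
Start: joints at [-1.193, 0.3, 1.521, -0, 1.321, -0.067], TCP at [0.237, -0.496, 0.303] pointing down, gripper open.
Joint ranges: [-3.03, 3.03], [-0.79, 2.21], [0.23, 2.52], [-1.04, 4.18], [0, 3.07], [-2.55, 2.55]. Speed limits (rad/s): [2.22, 2.22, 2.57, 3.14, 3.14, 3.14].

INTERFACE

Orientations are given as [roll, pitch, yaw] about the fixed x, y, z axes, in that order (R = Rz(yaw) Ry(pitch) Rx(roll)).
In Python, from station import sensors, camera, ctrl gives the robot as it stands.
- The arm moves only by the tool move_arm, never from a script. Its argument "rows" is text: rows parted by semicolons, each of 6 numbers parted by spaces: the shift along the tool's x, y, z in mm, then the turn, a rotation vector about the tool's x, y, z in rad. In form: x y z wx wy wz; .... A call has 1 to 20 rows; each row shifts and turns the pose as measured when the row begins, along the tool's axes as they then stand; what a row does not reach is not made up. A row lasts 1/8 s, in which the tool goes at most 62.5 mm and 10.7 degrees, less where a joint would pass 70% of its speed; a pose out of reach is approached as far as the arm can. A call with a gripper value outside its range is refused whole. "grip" is the opening, from -1 (shut) to 1 (fully open), set as the call begins (left out, the last holds). The fingers move at their own pace and stop on an object; "newtons" is the grip in N (left out, the last holds). Time passes only in rows, so rows that do not move let the fingers close. It gives the time, the measured TCP pose, the force and the opening at its end, in the units of the state.
- sensors.get_obs(): the state, without advancing time (a new reading comes with each control period).
- camera(name): name is "scene" or "top" or "wrist"; returns a dict with "color" (400x640x3 uint8, blue, green, red), "z_map" (400x640 float32, m along the optical axis (not along the pixel's ray), 0 where there is no reading), "mtx" (3x3 intrinsics, pixels), "position" and "attitude" of the camera in the world; the wrist camera has in their place "hand_eye" (4x4, takes a point from camera to tool coordinates, whose origin is the TCP and whose axes are the tool frame's). Camera axes: x right, y down, z forward; pixel columns grow to the right and rows downward; lengths in m; the calibration is good to about 2 mm. The wrist camera is an equidistant fisheye: a pixel r from the principal point sees the ray r / f radians off the axis. A picture is of the moment at which its call begins: read the wrist's pose just before it.
- ctrl.hand_in(): hands the job in, once; it reports no verdict.
The state is a dict: "time_s": time; "qpos": joint angles; "joint_vel": joint speeds; "tau": joint torques, N m; "ee_pos": TCP position; "eef_rot": TCP orientation; "force": force on the tool from outside, world axes, zero at the start; "moment": the same for the moment, N m; "grip_width": finger opening in m.
Only numpy, scipy, OpenCV 4.12 (cv2) and the standard library are available. Lean on these libraries where they do the work, as an engineer would, in place of code of your own. Each camera call takes 0.05 s, during which the arm holds its last target.

## Working session

There is one attempt and no reset: what is moved stays moved. The work goes in short steps, Python scripts to look and compute and a tool call to move; the robot and the scene stay as the last step left them, time stands still between calls to the robot, and variables do not carry over. Pictures are saved under pics/ and viewed, and the job is handed in when it is done.

Besides the shell and the picture viewer there is one more tool, called after ">>>" by a JSON object that holds its "method" and its "body". move_arm: Moves the arm, as the interface text tells. Its arguments: {"type":"object","properties":{"rows":{"type":"string"},"grip":{"type":"number"},"newtons":{"type":"number"}},"required":["rows"]}

```bash
ls; mkdir -p pics; python3 - <<'E'
from station import sensors, camera, ctrl
import cv2,numpy as np
o=sensors.get_obs(); print(o)
for n in ["scene","top"]:
    c=camera(n); cv2.imwrite(f"pics/{n}0.png",c["color"]); np.savez(f"{n}0.npz",**c)
    print(n,c["mtx"],c["position"],c["attitude"])
E
```

```text
pics
{'time_s': 0.0, 'qpos': array([-1.19257102e+00,  3.00452254e-01,  1.52162421e+00,  2.89630863e-05,
        1.32068795e+00, -6.66596044e-02]), 'joint_vel': array([ 0.00025065, -0.00080608, -0.00015398,  0.00109859,  0.00087328,
        0.0001672 ]), 'tau': array([ 3.07267692e-03, -5.31791639e+01, -3.52731442e+01,  7.09113549e-02,
        2.43796018e-02, -8.73013005e-05]), 'ee_pos': array([ 0.23660625, -0.49632383,  0.30207835]), 'eef_rot': array([-3.14148661e+00,  1.16729895e-03, -1.12591854e+00]), 'force': array([ 0.29654095, -0.34848365,  0.45196904]), 'moment': array([-0.04080133,  0.03768852, -0.00629917]), 'grip_width': 0.09368532160748055}
scene [[481.42705364   0.         320.29239422]
 [  0.         481.42705364 201.54919631]
 [  0.           0.           1.        ]] [1.20975297 0.63996926 0.7539169 ] [-2.16384898  0.02098558  2.39749341]
top [[368.02360729   0.         311.4076104 ]
 [  0.         368.02360729 206.46837137]
 [  0.           0.           1.        ]] [0.39563375 0.01091867 1.16645566] [-2.94233368e+00 -1.67352763e-03 -1.56151748e+00]
```

View pics/scene0.png

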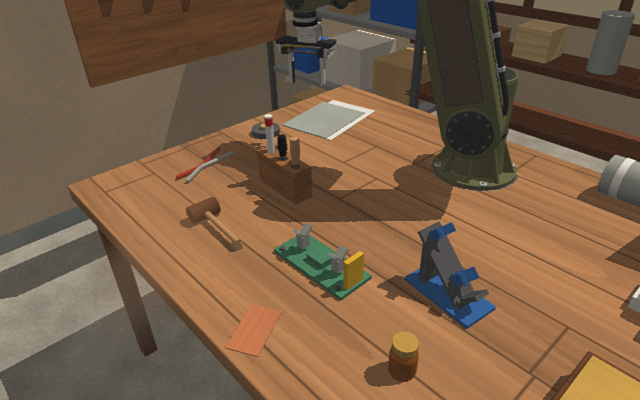

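View pics/top0.png

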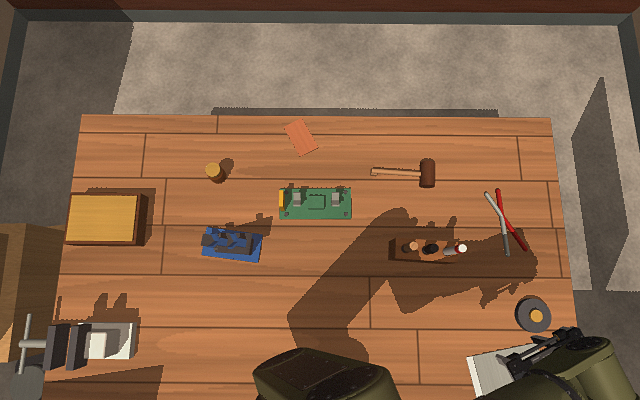

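The scene shows the bar (red band, white/bright) in the rack's far (−y) hole, the punch in the middle and the file at +y. The cradle's yellow stop is at about (355,270) and the V-rest at about (450,285). Next I'll measure positions from the depth maps.

```bash
cat > h.py <<'E'
import numpy as np,cv2
from scipy.spatial.transform import Rotation as R
def Rm(a): return R.from_euler('xyz',a).as_matrix()
def cloud(c):
    z=c["z_map"];K=c["mtx"];v,u=np.mgrid[:z.shape[0],:z.shape[1]]
    P=np.stack([(u-K[0,2])/K[0,0]*z,(v-K[1,2])/K[1,1]*z,z],-1)
    return P@Rm(c["attitude"]).T+c["position"]
def proj(c,P):
    p=(np.atleast_2d(P)-c["position"])@Rm(c["attitude"]);K=c["mtx"]
    return p[:,:2]/p[:,2:]*K[0,0]+K[:2,2]
def wpose(rows): pass
E
python3 - <<'E'
from h import *
for n in ["top","scene"]:
    c=dict(np.load(f"{n}0.npz")); P=cloud(c); ok=c["z_map"]>0
    hsv=cv2.cvtColor(c["color"],cv2.COLOR_BGR2HSV); H,S,V=[hsv[...,i].astype(int) for i in range(3)]
    tab=ok&(abs(P[...,2])<.02); print(n,"table z",np.median(P[...,2][tab]))
    inb=ok&(P[...,0]>.2)&(P[...,0]<.9)&(abs(P[...,1])<.6)&(P[...,2]>-.01)
    for name,m in dict(green=(H>60)&(H<90)&(S>100),yellow=(H>18)&(H<32)&(S>150)&(P[...,2]>.02),blue=(H>95)&(H<125)&(S>120),red=((H<6)|(H>174))&(S>150)&(P[...,2]>.15),
       tall=P[...,2]>.105).items():
        mm=m&inb
        k,l,st,ce=cv2.connectedComponentsWithStats(mm.astype(np.uint8))
        for i in range(1,k):
            if st[i,4]<12: continue
            Q=P[l==i]; r=cv2.minAreaRect((Q[:,:2]*1000).astype(np.float32))
            print(name,st[i,4],"px",ce[i].round(),"mean",Q.mean(0).round(4),"min",Q.min(0).round(3),"max",Q.max(0).round(3),"rect",np.round(r[0],1),np.round(r[1],1),round(r[2],1))
E
```

```text
top table z -9.888460200979665e-05
green 34 px [290. 217.] mean [0.5935 0.0779 0.0113] min [0.59  0.028 0.008] max [0.613 0.111 0.017] rect [591.7  72.3] [85.8 21.4] 75.6
green 20 px [324. 218.] mean [ 0.592  -0.0309  0.0108] min [ 0.591 -0.061  0.007] max [ 0.593 -0.001  0.014] rect [592.  -30.8] [ 1.1 60.2] 0.3
yellow 68 px [281. 199.] mean [0.6368 0.1041 0.0843] min [0.614 0.098 0.052] max [0.664 0.11  0.09 ] rect [638.6 103.5] [49.8 11.4] 1.9
blue 549 px [229. 250.] mean [0.4865 0.2652 0.0234] min [0.454 0.171 0.004] max [0.56  0.352 0.094] rect [505.3 260.1] [177.7  87.1] 82.6
blue 13 px [221. 230.] mean [0.5511 0.297  0.0109] min [0.547 0.287 0.009] max [0.554 0.306 0.014] rect [550.4 296.2] [18.9  6.7] 89.6
blue 13 px [239. 232.] mean [0.5458 0.2385 0.0091] min [0.544 0.221 0.005] max [0.548 0.256 0.013] rect [545.5 238.4] [34.5  3.4] 84.0
blue 119 px [237. 241.] mean [0.5011 0.2149 0.1495] min [0.481 0.196 0.132] max [0.522 0.239 0.167] rect [500.3 216.6] [41.6 41.3] 84.5
red 25 px [457. 249.] mean [ 0.4814 -0.3727  0.1954] min [ 0.473 -0.379  0.185] max [ 0.492 -0.37   0.206
[... 2653 characters left out ...]
  71.] mean [0.2299 0.0408 0.367 ] min [ 0.2   -0.068  0.147] max [0.27  0.132 0.529] rect [228.   29.7] [ 30.4 210.5] 19.0
tall 282 px [269. 132.] mean [ 0.488  -0.3743  0.1605] min [ 0.473 -0.39   0.105] max [ 0.499 -0.365  0.21 ] rect [ 485.7 -378.4] [25.9 22.1] 47.7
tall 202 px [282. 145.] mean [ 0.4926 -0.3142  0.1434] min [ 0.477 -0.331  0.105] max [ 0.503 -0.304  0.171] rect [ 490.2 -317. ] [26.8 25.7] 89.2
tall 254 px [295. 150.] mean [ 0.4967 -0.2541  0.1514] min [ 0.481 -0.271  0.105] max [ 0.507 -0.243  0.186] rect [ 494.6 -257. ] [23.5 25.6] 49.7
tall 691 px [436. 235.] mean [0.5064 0.2115 0.1315] min [0.469 0.181 0.105] max [0.534 0.244 0.166] rect [502.3 212.8] [58.8 62.7] 82.0
```

```bash
cat >> h.py <<'E'
from scipy.optimize import least_squares
def cylfit(Q,r,p0,z0,z1,d0=(0,0)):
    Q=Q[(Q[:,2]>z0)&(Q[:,2]<z1)&(np.hypot(Q[:,0]-p0[0],Q[:,1]-p0[1])<.03)]
    zm=(z0+z1)/2
    def f(x):
        d=np.array([x[2],x[3],1]);d/=np.linalg.norm(d)
        w=Q-[x[0],x[1],zm]; return np.linalg.norm(w-np.outer(w@d,d),axis=1)-r
    s=least_squares(f,[*p0,*d0],loss='soft_l1',f_scale=.001)
    return s.x,zm,len(Q),np.median(abs(s.fun))
E
python3 - <<'E'
from h import *
for n in ["top","scene"]:
    c=dict(np.load(f"{n}0.npz")); P=cloud(c).reshape(-1,3)
    print(n,cylfit(P,.011,(.484,-.379),.108,.203))
    Q=P[(np.hypot(P[:,0]-.484,P[:,1]+.379)<.03)&(P[:,2]>.204)&(P[:,2]<.22)]; print(Q.mean(0),Q[:,2].max(),len(Q))
    # rack top
    Q=P[(abs(P[:,0]-.487)<.06)&(abs(P[:,1]+.318)<.12)&(abs(P[:,2]-.1)<.004)]
    print("rack",cv2.minAreaRect((Q[:,:2]*1000).astype(np.float32)),len(Q),np.median(Q[:,2]))
    Q=P[(abs(P[:,0]-.643)<.07)&(abs(P[:,1]-.003)<.14)&(abs(P[:,2]-.012)<.004)]
    print("cradle",cv2.minAreaRect((Q[:,:2]*1000).astype(np.float32)),len(Q),np.median(Q[:,2]))
    Q=P[(abs(P[:,0]-.507)<.07)&(abs(P[:,1]-.26)<.12)&(abs(P[:,2]-.01)<.005)]
    print("vrest",cv2.minAreaRect((Q[:,:2]*1000).astype(np.float32)),len(Q),np.median(Q[:,2]))
E
python3 - <<'E'
from station import sensors,camera
import cv2,numpy as np
c=camera("wrist"); print(c["mtx"],c["hand_eye"]); cv2.imwrite("pics/w0.png",c["color"])
np.savez("w0.npz",**c,**sensors.get_obs())
E
```

```text
top (array([ 0.48344067, -0.38191175, -0.00217921,  0.00965978]), 0.1555, 102, np.float64(0.00036301262272227155))
[ 0.48289586 -0.38048105  0.20945883] 0.213183747110134 63
rack ((487.0860290527344, -321.2019958496094), (180.56814575195312, 60.48554229736328), 86.53404235839844) 887 0.0999090912001217
cradle ((640.85791015625, -0.2162322998046875), (99.83927154541016, 229.8110809326172), 0.5380086302757263) 1512 0.011705563368293537
vrest ((505.47967529296875, 265.337646484375), (135.97706604003906, 213.75624084472656), 1.0972110033035278) 714 0.009467086400825275
scene (array([ 0.48360267, -0.38054979,  0.00677106,  0.01562556]), 0.1555, 241, np.float64(0.0012475970186264455))
[ 0.48522513 -0.37841857  0.20764908] 0.21002361082966825 28
rack ((488.9446105957031, -319.1646423339844), (183.66758728027344, 64.5271987915039), 86.8725357055664) 486 0.09888300745274337
cradle ((642.95849609375, 1.3827743530273438), (103.07746124267578, 232.57225036621094), 0.131109818816185) 1675 0.011237056999239381
vrest ((508.56207275390625, 262.851318359375), (181.4827117919922, 93.61229705810547), 82.4116439819336) 1550 0.009166430281680238
[[309.70691629   0.         319.46554024]
 [  0.         309.70691629 195.03478309]
 [  0.           0.           1.        ]] [[ 9.99999519e-01 -9.77407772e-04 -7.87914215e-05  6.15985661e-04]
 [ 9.59550109e-04  9.58839333e-01  2.83947553e-01 -8.20524563e-02]
 [-2.01984231e-04 -2.83947492e-01  9.58839810e-01 -8.26545613e-02]
 [ 0.00000000e+00  0.00000000e+00  0.00000000e+00  1.00000000e+00]]
```

```bash
python3 - <<'E'
import cv2
a=cv2.imread("pics/scene0.png");b=cv2.imread("pics/top0.png")
o=[cv2.resize(x,(400,300),interpolation=cv2.INTER_CUBIC) for x in (a[205:335,260:500][:, :],b[180:270,190:310],b[225:270,380:480],a[100:210,240:330])]
import numpy as np
cv2.imwrite("pics/m1.png",np.vstack([np.hstack(o[:2]),np.hstack(o[2:])]))
E
```

```text
(no output)
```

View pics/m1.png

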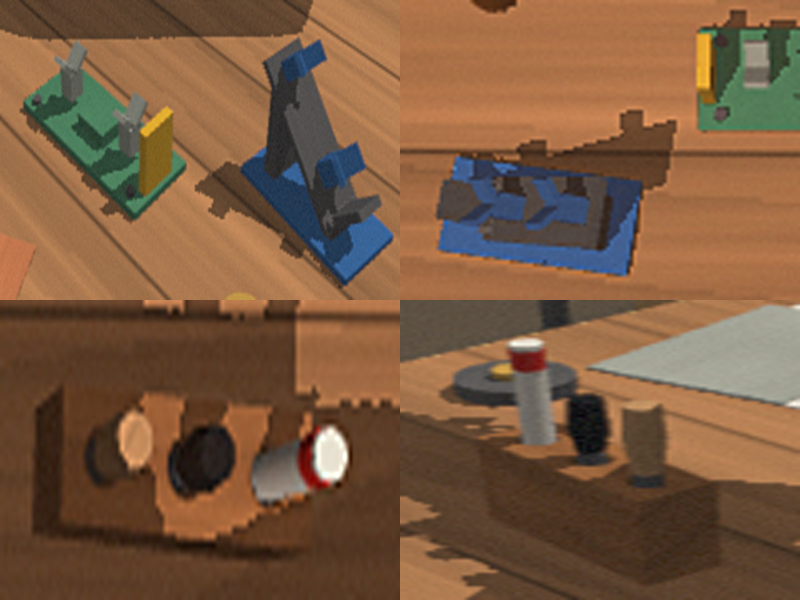

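View pics/w0.png

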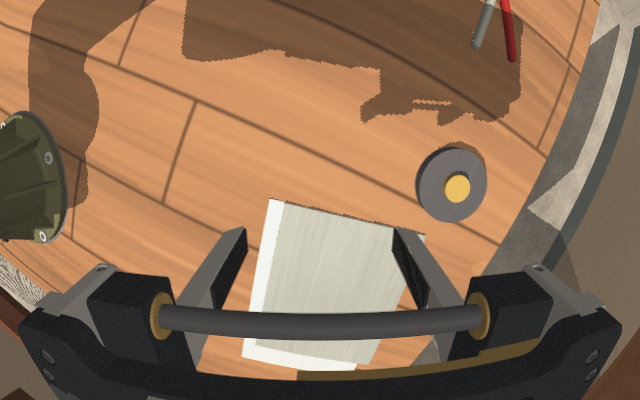

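```bash
cat >> h.py <<'E'
def cur():
    from station import sensors
    o=sensors.get_obs(); return o
def plan(p0,R0,p1,R1,n,rd=(1,3)):
    rv=R.from_matrix(R0.T@R1).as_rotvec()
    out=[]
    for i in range(n):
        Ra=R0@R.from_rotvec(rv*i/n).as_matrix()
        d=Ra.T@((np.array(p1)-p0)/n)*1000
        out.append(" ".join(f"{x:.{rd[0]}f}" for x in d)+" "+" ".join(f"{x:.{rd[1]}f}" for x in rv/n))
    print("total mm",np.round(R0.T@(np.array(p1)-p0)*1000,1),"rv",rv.round(4)); print("; ".join(out))
def planto(p1,R1,n):
    o=cur(); print(o["time_s"],o["ee_pos"].round(4),o["eef_rot"].round(4),"q",o["qpos"].round(3),"F",o["force"].round(1),"g",round(o["grip_width"],4)); plan(o["ee_pos"],Rm(o["eef_rot"]),p1,R1,n)
def wcloud(c,ee,rot):
    z=c["z_map"];K=c["mtx"];v,u=np.mgrid[:z.shape[0],:z.shape[1]]
    x=(u-K[0,2])/K[0,0];y=(v-K[1,2])/K[1,1];th=np.hypot(x,y)+1e-9
    s=np.tan(th)/th
    P=np.stack([x*s*z,y*s*z,z],-1);P[th>1.4]=np.nan
    H=c["hand_eye"];T=P@H[:3,:3].T+H[:3,3]
    return T, T@Rm(rot).T+ee   # tool, world
def wsnap(name):
    from station import camera
    o=cur(); c=camera("wrist"); cv2.imwrite(f"pics/{name}.png",c["color"]); T,W=wcloud(c,o["ee_pos"],o["eef_rot"])
    W[c["z_map"]<=0]=np.nan; T[c["z_map"]<=0]=np.nan
    np.savez(f"{name}.npz",T=T,W=W,color=c["color"],q=o["qpos"],ee=o["ee_pos"],rot=o["eef_rot"])
    return o,c,T,W
def tooldown(yaw): return Rm([np.pi,0,yaw])
E
python3 - <<'E'
from h import *
planto([.484,-.381,.345],tooldown(-.06),8)
E
```

```text
0.15 [ 0.2366 -0.4964  0.3022] [-3.1415e+00  9.0000e-04 -1.1260e+00] q [-1.193  0.3    1.521 -0.     1.321 -0.067] F [ 0.1 -0.3 -0.2] g 0.094
total mm [   2.3 -273.   -42.7] rv [-5.000e-04  7.000e-04 -1.066e+00]
0.3 -34.1 -5.3 -0.000 0.000 -0.133; 4.8 -33.8 -5.3 -0.000 0.000 -0.133; 9.3 -32.8 -5.3 -0.000 0.000 -0.133; 13.5 -31.3 -5.3 -0.000 0.000 -0.133; 17.6 -29.2 -5.3 -0.000 0.000 -0.133; 21.3 -26.6 -5.3 -0.000 0.000 -0.133; 24.7 -23.6 -5.3 -0.000 0.000 -0.133; 27.6 -20.1 -5.3 -0.000 0.000 -0.133
```

>>> {"method": "move_arm", "body": {"rows": "0 -34 -20 0 0 -0.133; 5 -34 -15 0 0 -0.133; 9 -33 -8 0 0 -0.133; 13 -31 0 0 0 -0.133; 18 -29 0 0 0 -0.133; 21 -27 0 0 0 -0.133; 25 -24 0 0 0 -0.133; 28 -20 0 0 0 -0.133"}}

```text
time_s: 1.15
ee_pos: [0.4886, -0.3743, 0.3447]
eef_rot: [-3.138, 0.003, -0.032]
force: [-0.5, -0.6, 0.6]
grip_width: 0.0936
```

```bash
python3 - <<'E'
from h import *
planto([.484,-.381,.345],tooldown(-.06),3)
o,c,T,W=wsnap("w1"); print(o["joint_vel"].round(3))
E
```

```text
1.15 [ 0.4886 -0.3743  0.3447] [-3.1378e+00  2.6000e-03 -3.2100e-02] q [-7.140e-01  4.250e-01  1.256e+00  1.000e-03  1.466e+00 -6.820e-01] F [-0.5 -0.6  0.6] g 0.0936
total mm [-4.4  6.9 -0.3] rv [-0.0038  0.0026  0.0279]
-1.5 2.3 -0.1 -0.001 0.001 0.009; -1.4 2.3 -0.1 -0.001 0.001 0.009; -1.4 2.3 -0.1 -0.001 0.001 0.009
[ 0.434  0.288 -0.392 -0.     0.106 -0.66 ]
```

View pics/w1.png

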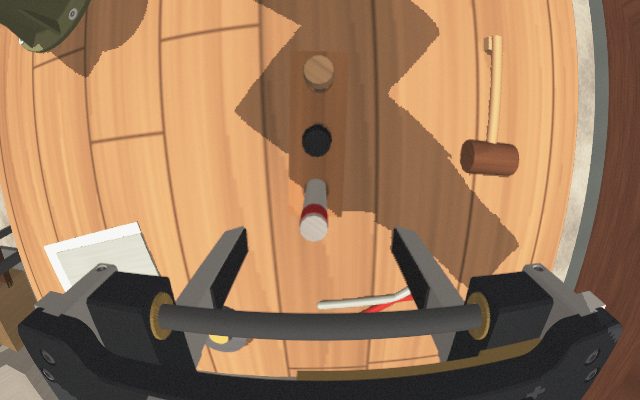

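The bar's head is at about (314,228) between the fingers, with the punch at (317,140) and the file at (318,72) behind it. The arm was still moving when I took this, so I'll settle it and measure again.

>>> {"method": "move_arm", "body": {"rows": "0 0 0 0 0 0; 0 0 0 0 0 0"}}

```text
time_s: 1.45
ee_pos: [0.4914, -0.3721, 0.3436]
eef_rot: [-3.136, 0.003, -0.024]
force: [-0.4, 0.1, 0.7]
grip_width: 0.0942
```

```bash
cat >> h.py <<'E'
def barfit():
    pass
E
python3 - <<'E'
from h import *
o,c,T,W=wsnap("w2"); print(o["time_s"],o["ee_pos"],o["eef_rot"],o["joint_vel"].round(3))
P=W.reshape(-1,3);P=P[np.isfinite(P[:,0])]
print(cylfit(P,.011,(.484,-.381),.108,.203))
Q=P[(np.hypot(P[:,0]-.484,P[:,1]+.381)<.02)&(P[:,2]>.204)&(P[:,2]<.22)]; print(Q.mean(0),np.median(Q,0),Q[:,2].max(),len(Q), cv2.minEnclosingCircle((Q[:,:2]*1000).astype(np.float32)))
Q=P[(abs(P[:,0]-.487)<.06)&(abs(P[:,1]+.318)<.12)&(abs(P[:,2]-.1)<.004)]
print("rack",cv2.minAreaRect((Q[:,:2]*1000).astype(np.float32)),len(Q),np.median(Q[:,2]))
print("table",np.median(P[abs(P[:,2])<.01][:,2]))
E
```

```text
1.45 [ 0.49139807 -0.37210633  0.34359351] [-3.13625498  0.00321273 -0.02358172] [-0.003  0.001  0.003 -0.003  0.002  0.004]
(array([ 0.48254818, -0.38245158,  0.00286739,  0.00801121]), 0.1555, 682, np.float64(0.00029227544934799007))
[ 0.48289759 -0.38063753  0.20998229] [ 0.48290375 -0.38040856  0.21049311] 0.2123503970239144 675 ((482.9765319824219, -381.8796081542969), 11.3818359375)
rack ((486.3353271484375, -322.7141418457031), (181.4381561279297, 61.25229263305664), 86.35060119628906) 6865 0.10061147914764423
table 0.0006761691247407775
```

```bash
cat >> h.py <<'E'
def Rzx(z,x):
    z=np.array(z,float);z/=np.linalg.norm(z);x=np.array(x,float);x-=z*(x@z);x/=np.linalg.norm(x)
    return np.stack([x,np.cross(z,x),z],1)
E
python3 - <<'E'
from h import *
d=np.array([.003,.008,1]);d/=np.linalg.norm(d)
Rg=Rzx(-d,[np.cos(-.06),np.sin(-.06),0])
g=np.array([.48265,-.3822,.188])+.078*d
print(g); planto(g+.066*d,Rg,3)
E
```

```text
[ 0.48288399 -0.38157602  0.26599715]
1.5 [ 0.4913 -0.3722  0.3436] [-3.1363  0.0032 -0.0239] q [-0.708  0.428  1.254  0.002  1.466 -0.685] F [-0.   0.8  0.4] g 0.0941
total mm [-7.9  9.1 11.6] rv [-0.0133  0.0007  0.0362]
-2.6 3.0 3.9 -0.004 0.000 0.012; -2.6 3.0 3.9 -0.004 0.000 0.012; -2.6 3.1 3.9 -0.004 0.000 0.012
```

>>> {"method": "move_arm", "body": {"rows": "-4 4.5 6 -0.006 0 0.018; -4 4.5 5.5 -0.006 0 0.018; 0 0 0 0 0 0; 0 0 0 0 0 0"}}

```text
time_s: 2.0
ee_pos: [0.4807, -0.3828, 0.3314]
eef_rot: [3.134, 0.003, -0.067]
force: [0.8, -0.3, 0.5]
grip_width: 0.0938
```

```bash
cat > g1.py <<'E'
from h import *
d=np.array([.003,.008,1]);d/=np.linalg.norm(d)
Rg=Rzx(-d,[np.cos(-.06),np.sin(-.06),0])
g=np.array([.48265,-.3822,.188])+.078*d
planto(g,Rg,3)
E
python3 g1.py
```

```text
2.0 [ 0.4807 -0.3828  0.3314] [ 3.1338  0.0033 -0.0666] q [-0.73   0.427  1.283 -0.008  1.43  -0.662] F [ 0.8 -0.3  0.5] g 0.0938
total mm [ 2.3 -1.9 65.4] rv [-0.0004  0.0008 -0.0066]
0.8 -0.6 21.8 -0.000 0.000 -0.002; 0.8 -0.6 21.8 -0.000 0.000 -0.002; 0.8 -0.6 21.8 -0.000 0.000 -0.002
```

>>> {"method": "move_arm", "body": {"rows": "1.2 -1 15 0 0 -0.003; 0.6 -0.6 20 0 0 -0.002; 0 0 15 0 0 0; 0 0 5 0 0 0; 0 0 0 0 0 0; 0 0 0 0 0 0"}}

```text
time_s: 2.75
ee_pos: [0.4828, -0.3812, 0.2729]
eef_rot: [3.134, 0.003, -0.06]
force: [0.3, -0.5, -0.0]
grip_width: 0.0944
```

```bash
python3 g1.py
```

```text
2.75 [ 0.4828 -0.3812  0.2729] [ 3.134   0.0033 -0.0604] q [-0.726  0.468  1.36  -0.008  1.311 -0.663] F [ 0.3 -0.5 -0. ] g 0.0944
total mm [0.1 0.3 6.9] rv [-0.0006  0.0008 -0.0004]
0.0 0.1 2.3 -0.000 0.000 -0.000; 0.0 0.1 2.3 -0.000 0.000 -0.000; 0.0 0.1 2.3 -0.000 0.000 -0.000
```

>>> {"method": "move_arm", "body": {"rows": "0 0 5 0 0 0; 0 0 1.5 0 0 0; 0 0 0 0 0 0"}}

```text
time_s: 3.12
ee_pos: [0.4829, -0.3814, 0.2669]
eef_rot: [3.133, 0.002, -0.06]
force: [-0.3, 0.5, -1.2]
grip_width: 0.094
```

>>> {"method": "move_arm", "body": {"rows": "0 0 0 0 0 0; 0 0 0 0 0 0; 0 0 0 0 0 0; 0 0 0 0 0 0; 0 0 0 0 0 0; 0 0 0 0 0 0; 0 0 0 0 0 0; 0 0 0 0 0 0", "grip": -1, "newtons": 40}}

```text
time_s: 4.12
ee_pos: [0.483, -0.3815, 0.2671]
eef_rot: [3.133, 0.002, -0.06]
force: [0.0, 0.1, -0.6]
grip_width: 0.0217
```

```bash
python3 - <<'E'
from h import *
o,c,T,W=wsnap("w3"); print(o)
E
```

```text
{'time_s': 4.125, 'qpos': array([-0.7257431 ,  0.47284999,  1.36677821, -0.00827758,  1.2978637 ,
       -0.6631447 ]), 'joint_vel': array([-1.33942764e-03, -6.69540481e-04,  1.25832804e-04,  1.41898203e-03,
       -8.69856298e-06, -7.35354263e-04]), 'tau': array([-1.04144735e-01, -6.26424766e+01, -3.49321353e+01, -3.91861971e-02,
        1.44499931e-01, -9.57432057e-04]), 'ee_pos': array([ 0.48299925, -0.38147392,  0.2671368 ]), 'eef_rot': array([ 3.13278474e+00,  1.68796585e-03, -6.03908891e-02]), 'force': array([ 0.0139874 ,  0.12017656, -0.57384532]), 'moment': array([-0.07755136, -0.08028894,  0.01447773]), 'grip_width': 0.02171125440559298}
```

View pics/w3.png

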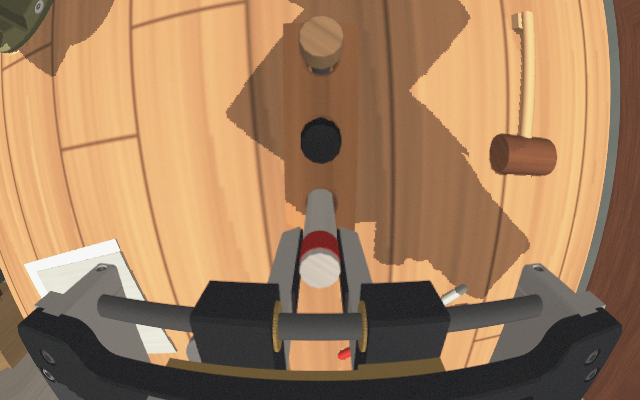

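The pads are closed on the bar's head at (320,265) with an opening of 21.7 mm. Now I'll draw it straight out along its axis.

>>> {"method": "move_arm", "body": {"rows": "0 0 -4 0 0 0; 0 0 -8 0 0 0; 0 0 -12 0 0 0; 0 0 -16 0 0 0; 0 0 -16 0 0 0"}}

```text
time_s: 4.8
ee_pos: [0.4829, -0.3808, 0.3259]
eef_rot: [3.134, 0.003, -0.06]
force: [0.3, 0.7, -3.3]
grip_width: 0.0218
```

>>> {"method": "move_arm", "body": {"rows": "0 0 -16 0 0 0; 0 0 -16 0 0 0; 0 0 -16 0 0 0; 0 0 -16 0 0 0; 0 0 -10 0 0 0; 0 0 0 0 0 0; 0 0 0 0 0 0"}}

```text
time_s: 5.68
ee_pos: [0.4832, -0.3802, 0.4068]
eef_rot: [3.133, 0.002, -0.06]
force: [0.0, 0.1, -3.6]
grip_width: 0.0214
```

```bash
python3 - <<'E'
from h import *
o,c,T,W=wsnap("w4"); print(o["time_s"],o["ee_pos"],o["eef_rot"],o["force"],o["moment"])
S=[np.load(f"w{i}.npz") for i in (1,2,3,4)]
Q=[s["q"] for s in S]+[np.load("w0.npz")["qpos"]];E=[s["ee"] for s in S]+[np.load("w0.npz")["ee_pos"]]
O=[s["rot"] for s in S]+[np.load("w0.npz")["eef_rot"]]
from scipy.optimize import least_squares
def fk(q,p):
    a1,d1,L2,L3,e,d6,lat=p
    Rz=lambda a:R.from_euler('z',a).as_matrix();Ry=lambda a:R.from_euler('y',a).as_matrix()
    A=Rz(q[0]); x=A@[a1,lat,d1]; A=A@Ry(q[1]); x=x+A@[0,0,L2]; A=A@Ry(q[2]); x=x+A@[e,0,L3]
    A=A@Rz(q[3])@Ry(q[4])@Rz(q[5]); return x+A@[0,0,d6],A
r=least_squares(lambda p:np.concatenate([fk(q,p)[0]-e for q,e in zip(Q,E)]+[(p-[.05,.35,.35,.35,0,.25,.03])*.003]),[.05,.35,.35,.35,0,.25,.03])
print(r.x.round(4)); 
for q,e,ro in zip(Q,E,O):
    x,A=fk(q,r.x); print((x-e).round(4),R.from_matrix(A.T@Rm(ro)).as_rotvec().round(4))
E
```

```text
5.675 [ 0.4831763  -0.38015445  0.40677796] [ 3.13262444e+00  1.63168255e-03 -6.04156025e-02] [ 0.0293624   0.10646039 -3.59104422] [-0.00173741 -0.05494639 -0.04197518]
[1.000e-04 2.303e-01 4.240e-01 4.475e-01 4.090e-02 1.824e-01 3.660e-02]
[-0.  0.  0.] [-0.      0.      3.1416]
[-0.      0.0001  0.    ] [-0.      0.      3.1416]
[-0.     -0.0001  0.    ] [-0.      0.      3.1416]
[ 0.     -0.0001 -0.    ] [-0.     -0.      3.1416]
[ 0. -0. -0.] [-0.     -0.     -3.1416]
```

View pics/w4.png

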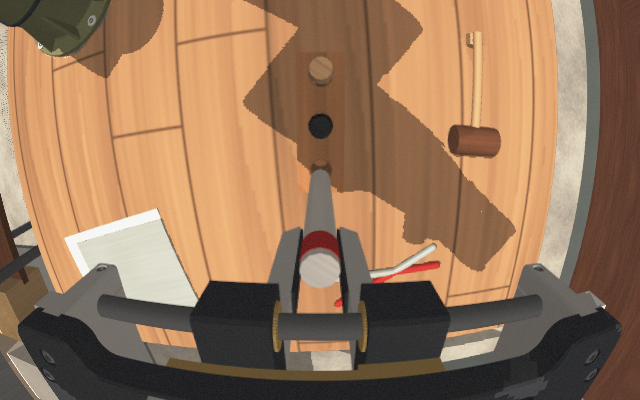

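The bar is clear of the rack and gripped straight: the foot at about (320,180) lines up with the tool axis. Next I'll check that the later poses are reachable with a fitted kinematic model.

```bash
cat >> h.py <<'E'
KP=[1e-4,.2303,.4240,.4475,.0409,.1824,.0366]
LO=np.array([-3.03,-.79,.23,-1.04,0,-2.55]);HI=np.array([3.03,2.21,2.52,4.18,3.07,2.55])
def fk(q,p=KP):
    a1,d1,L2,L3,e,d6,lat=p
    Rz=lambda a:R.from_euler('z',a).as_matrix();Ry=lambda a:R.from_euler('y',a).as_matrix()
    A=Rz(q[0]); x=A@[a1,lat,d1]; A=A@Ry(q[1]); x=x+A@[0,0,L2]; A=A@Ry(q[2]); x=x+A@[e,0,L3]
    A=A@Rz(q[3])@Ry(q[4])@Rz(q[5]+np.pi); return x+A@[0,0,d6],A
def ik(p,Rt,q0,kp=KP):
    def f(q):
        x,A=fk(q,kp); return np.concatenate([(x-p)*5,R.from_matrix(A.T@Rt).as_rotvec()])
    best=None
    for k in range(6):
        s=least_squares(f,np.clip(q0+(0 if k==0 else np.random.randn(6)*.6),LO+.01,HI-.01),bounds=(LO,HI))
        if best is None or s.cost<best.cost-1e-8: best=s
        if best.cost<1e-7 : break
    return best.x,best.cost
VO=np.array([.507,.2615,0]);VY=np.deg2rad(82.4)
CO=np.array([.642,.0006,0]);CY=np.deg2rad(90.3)
def loc(O,y,v): return O+R.from_euler('z',y).as_matrix()@np.array(v,float)
def vdir(y,v): return R.from_euler('z',y).as_matrix()@np.array(v,float)
s2=2**-.5
E
python3 - <<'E'
from h import *
u=vdir(VY,[-s2,0,s2]); n=vdir(VY,[s2,0,s2]); head=loc(VO,VY,[-.066,0,.199]); foot=loc(VO,VY,[.075,0,.058])
print(head,foot,u,n)
R1=Rzx(-u,-vdir(VY,[0,1,0])); t1=head+u*.056
R2=Rzx(-n,-vdir(VY,[0,1,0])); mid=foot+u*.1; t2=mid+n*.078
R3=Rzx([0,0,-1],-vdir(CY,[0,1,0])); t3=loc(CO,CY,[0,0,.075+.078])
q=np.load("w4.npz")["q"]
for nm,p,Rt in [("v",t1,R1),("v+",t1+n*.1,R1),("vwithdraw",t1+u*.1,R1),("g2",t2,R2),("g2+",t2+n*.15,R2),("c",t3,R3),("c+",t3+[0,0,.15],R3)]:
    q,c=ik(p,Rt,q); print(nm,p.round(3),q.round(3),"%.1e"%c)
    # flipped
    Rf=Rt@np.diag([-1,-1,1]); qf,cf=ik(p,Rf,q); print("   flip",qf.round(3),"%.1e"%cf)
E
```

```text
[0.49827108 0.19607977 0.199     ] [0.51691923 0.33584117 0.058     ] [-0.09351939 -0.70089523  0.70710678] [0.09351939 0.70089523 0.70710678]
v [0.493 0.157 0.239] [-0.016  0.278  1.847  0.9    1.113 -0.344] 4.7e-20
   flip [-0.05   0.289  1.901  1.039  1.098  2.55 ] 1.4e-02
v+ [0.502 0.227 0.309] [ 0.127  0.224  1.73   0.861  1.123 -0.107] 1.5e-23
   flip [0.072 0.23  1.853 1.155 1.063 2.55 ] 5.4e-02
vwithdraw [0.484 0.087 0.309] [-0.166  0.165  1.801  0.818  1.317 -0.309] 3.4e-20
   flip [-0.213  0.176  1.861  0.941  1.305  2.55 ] 2.4e-02
g2 [0.515 0.32  0.184] [ 0.648  0.788  1.194 -0.536  1.745  0.848] 9.7e-25
   flip [ 0.648  0.788  1.194 -0.536  1.745 -2.294] 2.2e-25
g2+ [0.529 0.426 0.29 ] [ 0.745  0.904  0.741 -0.545  2.083  0.751] 1.7e-21
   flip [ 0.745  0.904  0.741 -0.545  2.083 -2.391] 2.0e-25
c [0.642 0.001 0.153] [-0.056  0.649  1.374  0.     1.118 -0.061] 1.0e-24
   flip [ 0.062  0.612  1.493 -0.39   0.929 -2.55 ] 1.1e-01
c+ [0.642 0.001 0.303] [-0.056  0.509  1.23   0.     1.403 -0.061] 6.4e-31
   flip [-0.154  0.466  1.318  0.219  1.299  2.55 ] 1.0e-01
```

```bash
python3 - <<'E'
from h import *
u=vdir(VY,[-s2,0,s2])
R1=Rzx(-u,-vdir(VY,[0,1,0]))
o=cur(); plan(o["ee_pos"]+[0,0,.075],Rm(o["eef_rot"]),[.5,.10,.42],R1,14,(0,3))
E
```

```text
total mm [ -12.1 -480.8   57.5] rv [0.794  0.0297 0.068 ]
-1 -34 4 0.057 0.002 0.005; -1 -34 6 0.057 0.002 0.005; -1 -34 8 0.057 0.002 0.005; -1 -33 10 0.057 0.002 0.005; -2 -33 12 0.057 0.002 0.005; -2 -32 14 0.057 0.002 0.005; -2 -31 15 0.057 0.002 0.005; -2 -30 17 0.057 0.002 0.005; -2 -29 19 0.057 0.002 0.005; -2 -28 20 0.057 0.002 0.005; -3 -27 22 0.057 0.002 0.005; -3 -25 23 0.057 0.002 0.005; -3 -24 25 0.057 0.002 0.005; -3 -23 26 0.057 0.002 0.005
```

>>> {"method": "move_arm", "body": {"rows": "0 0 -15 0 0 0; 0 0 -25 0 0 0; 0 -5 -25 0 0 0; -1 -20 -5 0.02 0.002 0.005; -1 -34 3 0.057 0.002 0.005; -1 -34 6 0.057 0.002 0.005; -1 -34 8 0.057 0.002 0.005; -1 -33 10 0.057 0.002 0.005; -2 -33 12 0.057 0.002 0.005"}}

```text
time_s: 6.85
ee_pos: [0.49, -0.1723, 0.4611]
eef_rot: [-2.829, -0.002, -0.095]
force: [-0.0, 0.4, -2.4]
grip_width: 0.022
```

```bash
python3 - <<'E'
from h import *
u=vdir(VY,[-s2,0,s2])
R1=Rzx(-u,-vdir(VY,[0,1,0]))
o=cur(); print(o["joint_vel"].round(2)); planto([.5,.10,.42],R1,9)
x,A=fk(o["qpos"]); print(x-o["ee_pos"])
E
```

```text
[ 0.35 -0.24  0.41  0.48 -0.07  0.42]
6.85 [ 0.49   -0.1723  0.4611] [-2.8293e+00 -1.8000e-03 -9.5000e-02] q [-0.504  0.199  1.305  0.292  1.756 -0.372] F [-0.   0.4 -2.4] g 0.022
total mm [ -15.9 -246.2  122.6] rv [0.4731 0.0183 0.0334]
-1.8 -27.4 13.6 0.053 0.002 0.004; -1.9 -26.6 15.0 0.053 0.002 0.004; -2.0 -25.8 16.4 0.053 0.002 0.004; -2.2 -24.9 17.7 0.053 0.002 0.004; -2.3 -23.9 19.0 0.053 0.002 0.004; -2.4 -22.8 20.2 0.053 0.002 0.004; -2.5 -21.7 21.4 0.053 0.002 0.004; -2.7 -20.6 22.5 0.053 0.002 0.004; -2.8 -19.4 23.6 0.053 0.002 0.004
[0.00032896 0.00271112 0.00037249]
```

>>> {"method": "move_arm", "body": {"rows": "-1.8 -27 14 0.053 0.002 0.004; -1.9 -27 15 0.053 0.002 0.004; -2 -26 16 0.053 0.002 0.004; -2 -25 18 0.053 0.002 0.004; -2 -24 19 0.053 0.002 0.004; -2 -23 20 0.053 0.002 0.004; -2.5 -22 21 0.053 0.002 0.004; -2.5 -19 19 0.053 0.002 0.004; -2 -12 12 0.03 0.002 0.004; 0 0 0 0 0 0; 0 0 0 0 0 0"}}

```text
time_s: 8.22
ee_pos: [0.4928, 0.1014, 0.4249]
eef_rot: [-2.357, 0.016, -0.133]
force: [0.3, 0.5, -3.0]
grip_width: 0.0214
```

```bash
python3 - <<'E'
from h import *
o,c,T,W=wsnap("w5"); 
u=vdir(VY,[-s2,0,s2])
R1=Rzx(-u,-vdir(VY,[0,1,0])); n=vdir(VY,[s2,0,s2]); head=loc(VO,VY,[-.066,0,.199])
t1=head+u*.056
planto(t1+n*.12,R1,3)
x,A=fk(o["qpos"]); print(x-o["ee_pos"])
E
```

```text
8.275 [0.4929 0.1013 0.4249] [-2.3564  0.0164 -0.1335] q [-0.119  0.091  1.604  0.789  1.484 -0.067] F [-0.6  0.5 -2.1] g 0.0217
total mm [ -5.7 -27.2 170.7] rv [ 0.0002  0.0109 -0.0122]
-1.9 -9.1 56.9 0.000 0.004 -0.004; -2.1 -9.1 56.9 0.000 0.004 -0.004; -2.2 -9.1 56.9 0.000 0.004 -0.004
[0.00081989 0.00628498 0.00256029]
```

View pics/w5.png

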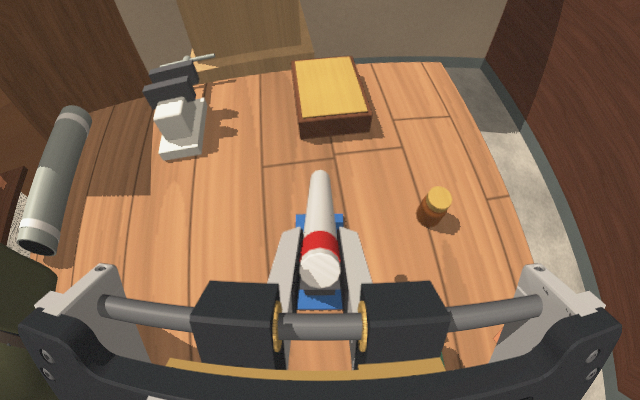

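```bash
cat >> h.py <<'E'
def bartool(T,z0=.105,z1=.25):
    Q=T.reshape(-1,3);Q=Q[np.isfinite(Q[:,0])]
    return cylfit(Q,.011,(0,0),z0,z1)
E
python3 - <<'E'
from h import *
for w in ("w4","w5"):
    d=np.load(w+".npz"); T=d["T"]
    x,zm,n,e=bartool(T); print(w,x.round(4),zm,n,e)
    Q=T.reshape(-1,3);Q=Q[(np.hypot(Q[:,0],Q[:,1])<.02)]; print("head z",np.percentile(Q[:,2],[0.5,2,5,98,99.5]))
d=np.load("w5.npz");W=d["W"].reshape(-1,3);C=d["color"].reshape(-1,3)
hsv=cv2.cvtColor(C[None],cv2.COLOR_BGR2HSV)[0].astype(int)
m=(hsv[:,0]>95)&(hsv[:,0]<125)&(hsv[:,1]>120)&(np.hypot(W[:,0]-.507,W[:,1]-.26)<.13)
print(m.sum(),np.histogram(W[m,2],bins=[-.01,.005,.015,.03,.06,.1,.15,.2]))
Q=W[m&(W[:,2]<.03)]; print(np.median(Q[:,2]),cv2.minAreaRect((Q[:,:2]*1000).astype(np.float32)))
print("table",np.median(W[(abs(W[:,2])<.012)&(W[:,0]<.8)&(abs(W[:,1]-.3)<.2)][:,2]))
E
```

```text
w4 [-0.0005 -0.0004  0.0008 -0.0084] 0.1775 1194 0.00024703966721960086
head z [-0.03005591 -0.02921325 -0.02795068  0.33057685  0.39545661]
w5 [-0.0003 -0.0008  0.0016 -0.0057] 0.1775 1174 0.00023706622156670354
head z [-0.03031581 -0.02956293 -0.0281127   0.59695352  0.6081911 ]
838 (array([  0, 836,   0,   1,   0,   0,   0]), array([-0.01 ,  0.005,  0.015,  0.03 ,  0.06 ,  0.1  ,  0.15 ,  0.2  ]))
0.010564946198763525 ((507.30078125, 259.0819091796875), (177.2169952392578, 87.3253402709961), 83.27500915527344)
table 0.0006088083704616776
```

>>> {"method": "move_arm", "body": {"rows": "-1 -4 30 0 0.003 -0.003; -1 -6 45 0 0.003 -0.003; -1 -6 45 0 0.003 -0.003; -1 -6 35 0 0 -0.003; 0 -4 15 0 0 0; 0 0 0 0 0 0; 0 0 0 0 0 0"}}

```text
time_s: 9.15
ee_pos: [0.5093, 0.238, 0.322]
eef_rot: [-2.359, -0.003, -0.138]
force: [0.5, -1.1, -2.8]
grip_width: 0.0212
```

```bash
python3 - <<'E'
from h import *
from station import camera
o,c,T,W=wsnap("w6"); print(bartool(T)[0])
u=vdir(VY,[-s2,0,s2])
R1=Rzx(-u,-vdir(VY,[0,1,0])); n=vdir(VY,[s2,0,s2]); head=loc(VO,VY,[-.066,0,.199])
t1=head+u*.056
planto(t1+n*.12,R1,3)
for k in ("scene","top"):
    c=camera(k); np.savez(k+"6.npz",**c); cv2.imwrite(f"pics/{k}6.png",c["color"])
a=cv2.imread("pics/scene6.png")[120:340,350:530];b=cv2.imread("pics/top6.png")[180:290,170:320]
cv2.imwrite("pics/m6.png",np.hstack([cv2.resize(a,(400,490)),cv2.resize(b,(400,490))]))
E
```

```text
[-0.00022957 -0.00074441  0.0017665  -0.0054714 ]
9.2 [0.5093 0.2379 0.322 ] [-2.3592 -0.0033 -0.138 ] q [ 0.161  0.23   1.684  0.845  1.119 -0.048] F [ 0.6  0.7 -2.5] g 0.0215
total mm [-5.4 -2.6  0.6] rv [ 0.003  -0.0061 -0.0014]
-1.8 -0.9 0.2 0.001 -0.002 -0.000; -1.8 -0.9 0.2 0.001 -0.002 -0.000; -1.8 -0.9 0.2 0.001 -0.002 -0.000
```

View pics/m6.png

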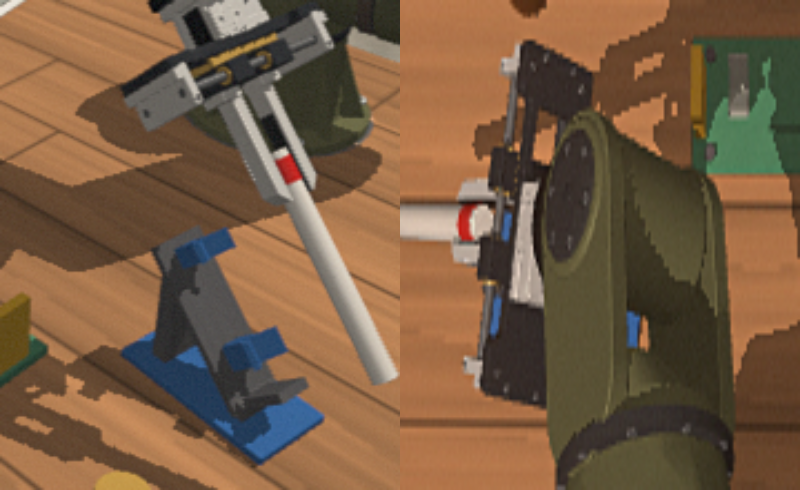

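View pics/w6.png

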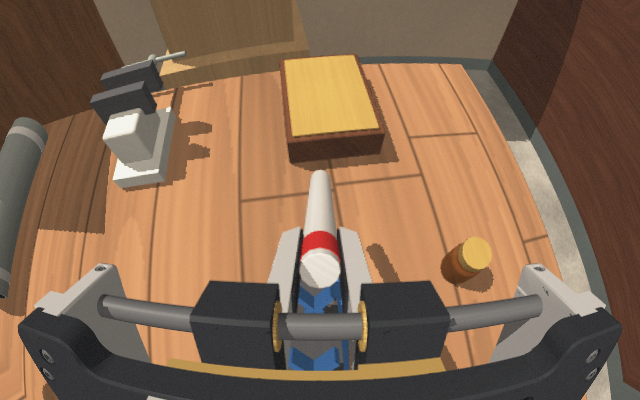

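The V-rest is visible below the bar (scene crop), and the bar lies parallel to the groove. I'll measure the scene camera's bias on the held bar and use it to correct the V-rest pose.

```bash
python3 - <<'E'
from h import *
o=cur(); Rt=Rm(o["eef_rot"]);p=o["ee_pos"]
for k in ("scene","top"):
    c=dict(np.load(k+"6.npz")); P=cloud(c).reshape(-1,3); T=(P-p)@Rt
    print(k,"bar in tool",cylfit(T,.011,(0,0),.105,.245))
    Q=T[(np.hypot(T[:,0],T[:,1])<.014)&(T[:,2]>.03)&(T[:,2]<.3)]; print("foot z pctl",np.percentile(Q[:,2],[98,99,100]))
# red band edges in scene: project
c=dict(np.load("scene6.npz")); P=cloud(c); hsv=cv2.cvtColor(c["color"],cv2.COLOR_BGR2HSV).astype(int)
T=(P-p)@Rt
m=((hsv[...,0]<6)|(hsv[...,0]>174))&(hsv[...,1]>150)&(np.hypot(T[...,0],T[...,1])<.02)
print("red z",np.percentile(T[m][:,2],[1,50,99]))
# vrest in scene6
H,S,V=[hsv[...,i] for i in range(3)]
m=(H>95)&(H<125)&(S>120)&(np.hypot(P[...,0]-.507,P[...,1]-.26)<.13)
Q=P[m&(P[...,2]<.02)]; print(cv2.minAreaRect((Q[:,:2]*1000).astype(np.float32)),np.median(Q[:,2]),len(Q))
E
```

```text
scene bar in tool (array([ 0.00030849, -0.00117363,  0.00424539, -0.00521157]), 0.175, 988, np.float64(0.0008023949071926748))
foot z pctl [0.25355629 0.25556642 0.25759758]
top bar in tool (array([-0.00058678, -0.000435  ,  0.0004393 , -0.00320983]), 0.175, 186, np.float64(0.0003887545278012973))
foot z pctl [0.25173278 0.25299005 0.25623798]
red z [0.06438328 0.07472031 0.08426422]
((508.96380615234375, 263.0285339355469), (180.24310302734375, 91.74598693847656), 82.8018569946289) 0.009058049544845737 1520
```

```bash
cat > vfit.py <<'E'
from h import *
def fit(P,x0):
    P=P[np.hypot(P[:,0]-x0[0],P[:,1]-x0[1])<.15]; P=P[P[:,2]>.02]
    x=np.array(x0,float)
    for it in range(15):
        def dec(x):
            O=np.array([x[0],x[1],0]); foot=loc(O,x[2],[.075,0,.058]); u=vdir(x[2],[-s2,0,s2]); n=vdir(x[2],[s2,0,s2]); y=vdir(x[2],[0,1,0])
            w=P-foot; return w@u,w@n,w@y
        s,h,l=dec(x)
        inV=(((s>.026)&(s<.049))|((s>.131)&(s<.149)))&(h>-.018)&(h<.006)&(abs(l)<.02)
        rp=(h+l)/2**.5+.011; rm=(h-l)/2**.5+.011
        gp=inV&(l<-.001)&(abs(rp)<.004);gm=inV&(l>.001)&(abs(rm)<.004)
        gs=(abs(s)<.004)&(abs(l)<.012)&(h<.010)&(h>-.014)
        def f(x):
            s,h,l=dec(x); return np.concatenate([((h+l)/2**.5+.011)[gp],((h-l)/2**.5+.011)[gm],s[gs],[(x[2]-x0[2])*.05]])
        r=least_squares(f,x,loss='soft_l1',f_scale=.001); x=r.x
    return x,gp.sum(),gm.sum(),gs.sum(),np.median(abs(r.fun)), np.median(((h+l)/2**.5+.011)[gp]),np.median(((h-l)/2**.5+.011)[gm]),np.median(s[gs])
for k in ("scene0","top0","scene6"):
    P=cloud(dict(np.load(k+".npz"))).reshape(-1,3)
    for x0 in ([.507,.2615,VY],[.509,.264,VY],[.505,.260,VY]):
        r=fit(P,x0); print(k,r[0].round(4),np.rad2deg(r[0][2]).round(2),r[1:4],np.round(r[4:],4))
E
python3 vfit.py
```

```text
scene0 [0.5063 0.2565 1.4291] 81.88 (np.int64(55), np.int64(242), np.int64(41)) [ 0.001  -0.0006 -0.0002 -0.0008]
scene0 [0.5063 0.2565 1.4291] 81.88 (np.int64(55), np.int64(242), np.int64(41)) [ 0.001  -0.0006 -0.0002 -0.0008]
scene0 [0.5063 0.2565 1.4291] 81.88 (np.int64(55), np.int64(242), np.int64(41)) [ 0.001  -0.0006 -0.0002 -0.0008]
top0 [0.5053 0.2555 1.4422] 82.63 (np.int64(66), np.int64(53), np.int64(53)) [ 0.0007 -0.0002 -0.0001 -0.0009]
top0 [0.5053 0.2555 1.4422] 82.63 (np.int64(66), np.int64(53), np.int64(53)) [ 0.0007 -0.0002 -0.0001 -0.0009]
top0 [0.5053 0.2555 1.4423] 82.64 (np.int64(67), np.int64(53), np.int64(53)) [ 0.0007 -0.0002 -0.0001 -0.0009]
scene6 [0.5066 0.2563 1.4407] 82.54 (np.int64(55), np.int64(246), np.int64(43)) [ 0.0012 -0.0003 -0.0003 -0.001 ]
scene6 [0.5067 0.2563 1.4409] 82.56 (np.int64(56), np.int64(246), np.int64(43)) [ 0.0012 -0.0003 -0.0003 -0.001 ]
scene6 [0.5066 0.2563 1.4409] 82.56 (np.int64(55), np.int64(245), np.int64(43)) [ 0.0012 -0.0003 -0.0003 -0.001 ]
```

```bash
cat > pv.py <<'E'
import sys
from h import *
h,s,n=float(sys.argv[1]),float(sys.argv[2]),int(sys.argv[3])
O=np.array([.5060,.2560,0]);Y=np.deg2rad(82.55)
foot=loc(O,Y,[.075,0,.058]);u=vdir(Y,[-s2,0,s2]);nn=vdir(Y,[s2,0,s2]);y=vdir(Y,[0,1,0])
# bar in tool
bt=np.array([.001,-.0045,1]);bt/=np.linalg.norm(bt); ft=np.array([-.0003,-.0007,.1775])+bt*(.2567-.1775)
R0=Rzx(-u,-y); Rd=Rzx(bt,[1,0,0]); Rt=R0@Rd.T
p=foot+u*s+nn*h-Rt@ft
planto(p,Rt,n)
o=cur();Rc=Rm(o["eef_rot"]);f=Rc@ft+o["ee_pos"]-foot; b=Rc@bt
print("now foot rel: s %.4f h %.4f y %.4f"%(f@u,f@nn,f@y)," dir err n,y",(b@nn).round(4),(b@y).round(4))
F=o["force"]; print("F u,n,y",(F@u).round(2),(F@nn).round(2),(F@y).round(2))
E
python3 pv.py .03 .004 6
```

```text
9.3 [0.5092 0.2381 0.3219] [-2.3592 -0.0032 -0.138 ] q [ 0.161  0.23   1.684  0.845  1.119 -0.048] F [ 0.   0.4 -3.1] g 0.0215
total mm [-4.7 91.2 -8.6] rv [-0.0015 -0.0089 -0.0034]
-0.8 15.2 -1.4 -0.000 -0.001 -0.001; -0.8 15.2 -1.4 -0.000 -0.001 -0.001; -0.8 15.2 -1.4 -0.000 -0.001 -0.001; -0.8 15.2 -1.4 -0.000 -0.001 -0.001; -0.8 15.2 -1.4 -0.000 -0.001 -0.001; -0.8 15.2 -1.4 -0.000 -0.001 -0.001
now foot rel: s -0.0048 h 0.1216 y -0.0074  dir err n,y 0.0015 -0.0089
F u,n,y -2.43 -1.89 0.0
```

>>> {"method": "move_arm", "body": {"rows": "-1 8 -3 0 -0.002 -0.001; -1 16 -3 0 -0.002 -0.001; -1 18 -2 0 -0.002 -0.001; -1 18 0 0 -0.002 0; -0.5 17 0 0 -0.001 0; 0 8 0 0 0 0; 0 0 0 0 0 0; 0 0 0 0 0 0"}}

```text
time_s: 10.3
ee_pos: [0.4956, 0.1677, 0.2676]
eef_rot: [-2.358, -0.003, -0.132]
force: [-0.4, 0.3, -2.2]
grip_width: 0.0211
```

```bash
python3 pv.py .03 .004 3;python3 - <<'E'
from h import *
from station import camera
for k in ("scene",):
    c=camera(k); np.savez(k+"7.npz",**c); cv2.imwrite(f"pics/{k}7.png",c["color"])
a=cv2.imread("pics/scene7.png")[160:330,390:510]
cv2.imwrite("pics/m7.png",cv2.resize(a,(420,595),interpolation=cv2.INTER_CUBIC))
E
```

```text
10.3 [0.4956 0.1677 0.2676] [-2.3581 -0.0027 -0.1319] q [ 0.021  0.242  1.808  0.878  1.134 -0.258] F [-0.4  0.3 -2.2] g 0.0211
total mm [-0.7  2.2  3.4] rv [-0.0026 -0.0042  0.0005]
-0.2 0.7 1.1 -0.001 -0.001 0.000; -0.2 0.7 1.1 -0.001 -0.001 0.000; -0.2 0.7 1.1 -0.001 -0.001 0.000
now foot rel: s 0.0074 h 0.0329 y -0.0017  dir err n,y 0.0026 -0.0042
F u,n,y -1.73 -1.4 0.43
```

View pics/m7.png

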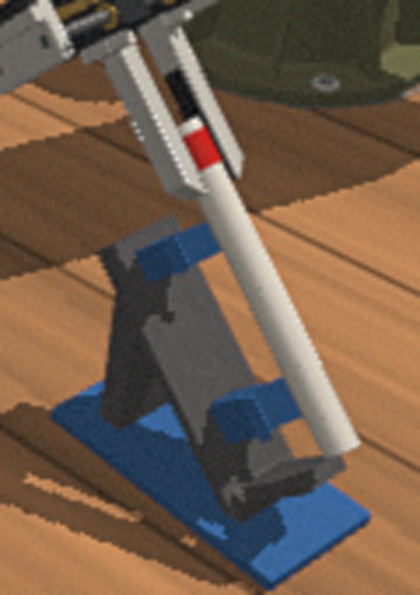

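The bar hovers about 30 mm over the groove, with its foot just above the stop plate. I'll lower it in stages.

>>> {"method": "move_arm", "body": {"rows": "-0.5 6 0 -0.001 -0.002 0; 0 8 1 0 -0.001 0; 0 7 1 0 0 0; 0 4 0 0 0 0; 0 0 0 0 0 0; 0 0 0 0 0 0"}}

```text
time_s: 11.1
ee_pos: [0.4929, 0.1509, 0.2474]
eef_rot: [-2.359, -0.001, -0.129]
force: [-0.7, 0.8, -2.9]
grip_width: 0.0216
```

```bash
python3 pv.py 0.0 .004 3
```

```text
11.1 [0.4929 0.1509 0.2474] [-2.3591e+00 -8.0000e-04 -1.2900e-01] q [-0.015  0.263  1.835  0.886  1.13  -0.321] F [-0.7  0.8 -2.9] g 0.0216
total mm [-0.1  5.9  1.1] rv [-0.0016 -0.0008  0.0013]
-0.0 2.0 0.4 -0.001 -0.000 0.000; -0.0 2.0 0.4 -0.001 -0.000 0.000; -0.0 2.0 0.4 -0.001 -0.000 0.000
now foot rel: s 0.0051 h 0.0063 y -0.0003  dir err n,y 0.0016 -0.0008
F u,n,y -2.51 -1.53 0.78
```

>>> {"method": "move_arm", "body": {"rows": "0 2 0 -0.001 0 0; 0 1.5 0 0 0 0; 0 1 0 0 0 0; 0 0 0 0 0 0"}}

```text
time_s: 11.6
ee_pos: [0.4925, 0.1477, 0.2443]
eef_rot: [-2.36, -0.001, -0.129]
force: [-0.0, 0.4, -3.1]
grip_width: 0.0217
```

```bash
python3 pv.py 0.0 .0 3
```

```text
11.6 [0.4925 0.1477 0.2443] [-2.3601e+00 -1.4000e-03 -1.2870e-01] q [-0.021  0.266  1.839  0.886  1.129 -0.331] F [-0.   0.4 -3.1] g 0.0217
total mm [-0.2  1.4  5.2] rv [-0.0006 -0.0011  0.0019]
-0.1 0.5 1.7 -0.000 -0.000 0.001; -0.1 0.5 1.7 -0.000 -0.000 0.001; -0.1 0.5 1.7 -0.000 -0.000 0.001
now foot rel: s 0.0052 h 0.0016 y -0.0004  dir err n,y 0.0006 -0.001
F u,n,y -2.48 -1.96 0.06
```

>>> {"method": "move_arm", "body": {"rows": "0 0.8 0 0 0 0; 0 0 0 0 0 0"}}

```text
time_s: 11.85
ee_pos: [0.4924, 0.1471, 0.2437]
eef_rot: [-2.36, -0.001, -0.129]
force: [0.6, -0.0, -2.6]
grip_width: 0.0208
```

>>> {"method": "move_arm", "body": {"rows": "0 0.8 0 0 0 0; 0 0 0 0 0 0"}}

```text
time_s: 12.1
ee_pos: [0.4923, 0.1466, 0.2432]
eef_rot: [-2.36, -0.001, -0.129]
force: [0.8, -0.4, -2.6]
grip_width: 0.0212
```

```bash
python3 pv.py 0.0 .0 3
```

```text
12.1 [0.4923 0.1466 0.2432] [-2.3598e+00 -1.4000e-03 -1.2850e-01] q [-0.023  0.267  1.84   0.886  1.129 -0.335] F [ 0.8 -0.4 -2.6] g 0.0212
total mm [-0.1 -0.1  5.3] rv [-0.0009 -0.0009  0.0021]
-0.0 -0.0 1.8 -0.000 -0.000 0.001; -0.0 -0.0 1.8 -0.000 -0.000 0.001; -0.0 -0.0 1.8 -0.000 -0.000 0.001
now foot rel: s 0.0053 h 0.0001 y -0.0004  dir err n,y 0.0009 -0.0009
F u,n,y -1.66 -2.04 -0.79
```

>>> {"method": "move_arm", "body": {"rows": "0 0 2 0 0 0; 0 0 1.2 0 0 0; 0 0 0 0 0 0"}}

```text
time_s: 12.48
ee_pos: [0.4926, 0.149, 0.2407]
eef_rot: [-2.36, -0.001, -0.128]
force: [-0.8, -0.5, -2.6]
grip_width: 0.0217
```

>>> {"method": "move_arm", "body": {"rows": "0 0.8 0 0 0 0; 0 0 0 0 0 0"}}

```text
time_s: 12.72
ee_pos: [0.4925, 0.1487, 0.2404]
eef_rot: [-2.359, -0.001, -0.128]
force: [-0.2, 0.9, -2.6]
grip_width: 0.0214
```

>>> {"method": "move_arm", "body": {"rows": "0 0 0.8 0 0 0; 0 0 0 0 0 0"}}

```text
time_s: 12.98
ee_pos: [0.4926, 0.1493, 0.2398]
eef_rot: [-2.359, -0.001, -0.128]
force: [-0.4, 2.1, -1.8]
grip_width: 0.0214
```

```bash
python3 pv.py 0.0 .0 3
```

```text
12.975 [0.4926 0.1493 0.2398] [-2.3591e+00 -1.4000e-03 -1.2800e-01] q [-0.018  0.274  1.842  0.891  1.121 -0.339] F [-0.4  2.1 -1.8] g 0.0214
total mm [-0.  -0.6  1. ] rv [-0.0016 -0.0005  0.0024]
-0.0 -0.2 0.3 -0.001 -0.000 0.001; -0.0 -0.2 0.3 -0.001 -0.000 0.001; -0.0 -0.2 0.3 -0.001 -0.000 0.001
now foot rel: s 0.0010 h -0.0002 y -0.0002  dir err n,y 0.0016 -0.0005
F u,n,y -2.7 0.11 0.66
```

>>> {"method": "move_arm", "body": {"rows": "0 0 0.8 0 0 0; 0 0 0 0 0 0"}}

```text
time_s: 13.22
ee_pos: [0.4926, 0.1499, 0.2393]
eef_rot: [-2.359, -0.001, -0.128]
force: [0.1, 2.3, -1.8]
grip_width: 0.0211
```

>>> {"method": "move_arm", "body": {"rows": "0 0.6 0.6 0 0 0; 0 0 0 0 0 0"}}

```text
time_s: 13.48
ee_pos: [0.4926, 0.1498, 0.2392]
eef_rot: [-2.358, -0.002, -0.128]
force: [-1.8, 1.1, -1.1]
grip_width: 0.0214
```

```bash
python3 pv.py 0.0 .0 3
```

```text
13.475 [0.4926 0.1498 0.2392] [-2.3582e+00 -1.9000e-03 -1.2750e-01] q [-0.017  0.275  1.842  0.893  1.12  -0.341] F [-1.8  1.1 -1.1] g 0.0214
total mm [-0.1 -0.7  0.1] rv [-0.0025 -0.0006  0.0031]
-0.0 -0.2 0.0 -0.001 -0.000 0.001; -0.0 -0.2 0.0 -0.001 -0.000 0.001; -0.0 -0.2 0.0 -0.001 -0.000 0.001
now foot rel: s 0.0001 h -0.0001 y -0.0002  dir err n,y 0.0025 -0.0006
F u,n,y -1.41 -0.21 1.88
```

>>> {"method": "move_arm", "body": {"rows": "0 0.3 0.8 -0.001 0 0; 0 0 0 0 0 0"}}

```text
time_s: 13.72
ee_pos: [0.4927, 0.1499, 0.2392]
eef_rot: [-2.359, -0.003, -0.127]
force: [-2.0, 2.1, -1.1]
grip_width: 0.0216
```

>>> {"method": "move_arm", "body": {"rows": "0 0.3 0.8 0 0 0; 0 0 0 0 0 0"}}

```text
time_s: 13.98
ee_pos: [0.4927, 0.1499, 0.2392]
eef_rot: [-2.358, -0.003, -0.127]
force: [-3.4, 1.1, -0.4]
grip_width: 0.0213
```

```bash
python3 pv.py 0.0 .0 3; python3 - <<'E'
from h import *
from station import camera
for k in ("scene",):
    c=camera(k); np.savez(k+"8.npz",**c); cv2.imwrite(f"pics/{k}8.png",c["color"])
a=cv2.imread("pics/scene8.png")[160:330,390:510]
cv2.imwrite("pics/m8.png",cv2.resize(a,(420,595),interpolation=cv2.INTER_CUBIC))
E
```

```text
13.975 [0.4927 0.1499 0.2392] [-2.3584 -0.0033 -0.1265] q [-0.017  0.275  1.842  0.893  1.12  -0.342] F [-3.4  1.1 -0.4] g 0.0213
total mm [-0.1 -0.6  0.1] rv [-0.0023 -0.0009  0.0048]
-0.0 -0.2 0.0 -0.001 -0.000 0.002; -0.0 -0.2 0.0 -0.001 -0.000 0.002; -0.0 -0.2 0.0 -0.001 -0.000 0.002
now foot rel: s 0.0001 h -0.0001 y -0.0003  dir err n,y 0.0023 -0.0008
F u,n,y -0.71 0.18 3.55
```

View pics/m8.png

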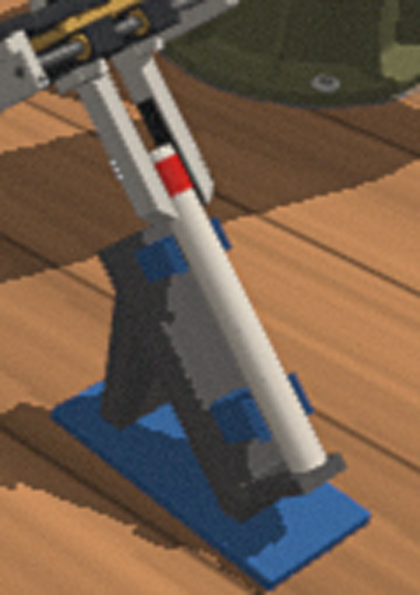

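The bar lies in both V's with its foot on the stop plate, and it moved no further when pushed. Now I'll release it and withdraw along its axis.

>>> {"method": "move_arm", "body": {"rows": "0 0 0 0 0 0; 0 0 0 0 0 0; 0 0 0 0 0 0; 0 0 0 0 0 0; 0 0 0 0 0 0; 0 0 0 0 0 0", "grip": 0.1}}

```text
time_s: 14.78
ee_pos: [0.4933, 0.1499, 0.239]
eef_rot: [-2.358, -0.004, -0.128]
force: [0.2, -0.3, -0.0]
grip_width: 0.0519
```

```bash
python3 pv.py 0.0 .0 3; python3 - <<'E'
from h import *
from station import camera
o,c,T,W=wsnap("w9"); print(bartool(T,.06,.25)); print(bartool(T,.06,.15))
E
```

```text
14.775 [0.4933 0.1499 0.239 ] [-2.3585 -0.0044 -0.1281] q [-0.017  0.276  1.841  0.894  1.118 -0.342] F [ 0.2 -0.3 -0. ] g 0.0519
total mm [-0.7 -0.7 -0.1] rv [-0.0022 -0.0028  0.0045]
-0.2 -0.2 -0.0 -0.001 -0.001 0.001; -0.2 -0.2 -0.0 -0.001 -0.001 0.001; -0.2 -0.2 -0.0 -0.001 -0.001 0.001
now foot rel: s -0.0001 h -0.0001 y -0.0014  dir err n,y 0.0022 -0.0028
F u,n,y 0.18 -0.23 -0.25
(array([-0.00145228, -0.00071622, -0.00277575, -0.0014064 ]), 0.155, 3988, np.float64(0.0005743798018833799))
(array([-0.00130935, -0.0005509 , -0.00227696,  0.00485768]), 0.105, 3103, np.float64(0.0005932434820824922))
```

View pics/w9.png

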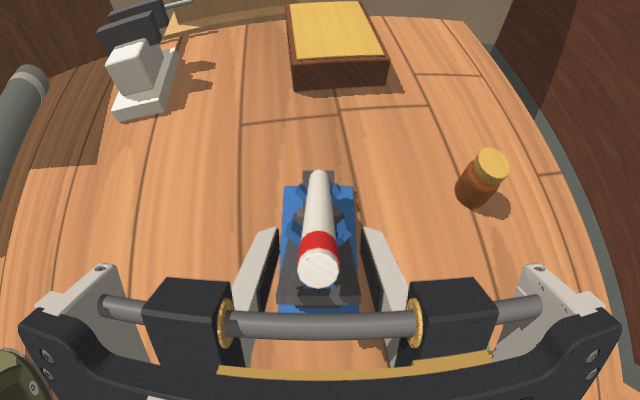

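```bash
cat >> h.py <<'E'
VO=np.array([.5060,.2560,0]);VY=np.deg2rad(82.55)
U=vdir(VY,[-s2,0,s2]);N=vdir(VY,[s2,0,s2]);YL=vdir(VY,[0,1,0]);FOOT=loc(VO,VY,[.075,0,.058])
R2=Rzx(-N,-YL); MID=FOOT+U*.1; T2=MID+N*.078
E
python3 - <<'E'
from h import *
o=cur();p=o["ee_pos"];R0=Rm(o["eef_rot"])
A=p+U*.08; B=np.array([.505,.28,.43]); C=T2+N*.10; Rd=Rzx([0,0,-1],-YL)
print(A,B,C)
for nm,x,Rt in (("A",A,R0),("B",B,Rd),("C",C,R2),("T2",T2,R2)):
    q,c=ik(x,Rt,o["qpos"]); print(nm,q.round(2),"%.1e"%c)
plan(A,R0,B,Rd,8,(0,3)); plan(B,Rd,C,R2,8,(0,3))
E
```

```text
[0.48599227 0.09379626 0.29558775] [0.505 0.28  0.43 ] [0.52287593 0.38505562 0.25457569]
A [-0.15  0.19  1.81  0.83  1.29 -0.33] 2.3e-31
B [0.44 0.31 1.22 0.   1.61 0.57] 1.0e-26
C [ 0.71  0.83  0.94 -0.53  1.95  0.79] 3.9e-20
T2 [ 0.64  0.78  1.21 -0.54  1.73  0.85] 8.6e-24
total mm [  -4.3 -227.4   36.7] rv [-0.7831 -0.0034  0.0036]
-1 -28 5 -0.098 -0.000 0.000; -1 -29 2 -0.098 -0.000 0.000; -1 -29 -1 -0.098 -0.000 0.000; -1 -29 -4 -0.098 -0.000 0.000; -1 -28 -7 -0.098 -0.000 0.000; -1 -27 -9 -0.098 -0.000 0.000; -1 -26 -12 -0.098 -0.000 0.000; -1 -25 -14 -0.098 -0.000 0.000
total mm [   4.1 -106.5  175.4] rv [-0.7854 -0.     -0.    ]
1 -13 22 -0.098 -0.000 -0.000; 1 -15 21 -0.098 -0.000 -0.000; 1 -17 19 -0.098 -0.000 -0.000; 1 -19 17 -0.098 -0.000 -0.000; 1 -21 15 -0.098 -0.000 -0.000; 1 -22 13 -0.098 -0.000 -0.000; 1 -23 11 -0.098 -0.000 -0.000; 1 -24 9 -0.098 -0.000 -0.000
```

>>> {"method": "move_arm", "body": {"rows": "0 0 -6 0 0 0; 0 0 -15 0 0 0; 0 0 -24 0 0 0; 0 0 -24 0 0 0; 0 -10 -10 0 0 0; -1 -28 0 -0.05 0 0; -1 -29 2 -0.098 0 0; -1 -29 -1 -0.098 0 0; -1 -29 -4 -0.098 0 0; -1 -28 -7 -0.098 0 0; -1 -27 -9 -0.098 0 0; -1 -26 -12 -0.098 0 0; -1 -25 -10 -0.098 0 0; 0 -10 -4 -0.04 0 0"}}

```text
time_s: 16.58
ee_pos: [0.501, 0.2944, 0.4616]
eef_rot: [3.127, -0.014, -0.139]
force: [0.0, -0.7, -0.3]
grip_width: 0.0514
```

```bash
python3 - <<'E'
from h import *
C=T2+N*.10
o=cur();print(o["joint_vel"].round(2));planto(C,R2,9)
from station import camera
c=camera("scene"); np.savez("scene10.npz",**c); cv2.imwrite(f"pics/scene10.png",c["color"])
P=cloud(c).reshape(-1,3); 
w=P-FOOT; Q=np.stack([w@YL,w@N,w@U],1); print("bar y,n,slopes",cylfit(Q,.011,(0,0),.055,.19))
Q=Q[np.hypot(Q[:,0],Q[:,1])<.013]; print(np.percentile(Q[:,2],[1,99]))
a=cv2.imread("pics/scene10.png")[80:330,350:530]
cv2.imwrite("pics/m10.png",cv2.resize(a,(420,583),interpolation=cv2.INTER_CUBIC))
E
```

```text
[ 0.19  0.2  -0.34 -0.27  0.32  0.18]
16.575 [0.501  0.2944 0.4616] [ 3.1272 -0.0144 -0.1386] q [ 0.474  0.312  1.145 -0.02   1.681  0.611] F [ 0.  -0.7 -0.3] g 0.0514
total mm [  6.2 -95.8 205.8] rv [-0.7709 -0.0101 -0.0139]
0.7 -10.6 22.9 -0.086 -0.001 -0.002; 0.7 -12.6 21.9 -0.086 -0.001 -0.002; 0.8 -14.4 20.7 -0.086 -0.001 -0.002; 0.8 -16.1 19.4 -0.086 -0.001 -0.002; 0.9 -17.7 18.0 -0.086 -0.001 -0.002; 0.9 -19.2 16.4 -0.086 -0.001 -0.002; 1.0 -20.5 14.7 -0.086 -0.001 -0.002; 1.0 -21.7 12.9 -0.086 -0.001 -0.002; 1.1 -22.7 11.0 -0.086 -0.001 -0.002
bar y,n,slopes (array([-0.00085148, -0.00019734, -0.0010319 , -0.00471427]), 0.1225, 858, np.float64(0.0010942518999663264))
[-0.09358955  0.19634991]
```

View pics/m10.png

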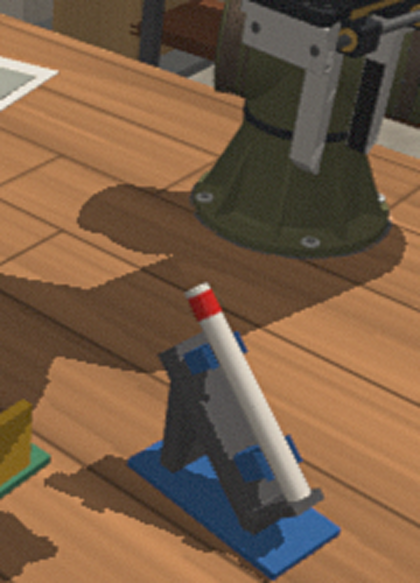

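The bar stands free in the V-rest, fully seated. Next I'll go to the grasp across its middle.

>>> {"method": "move_arm", "body": {"rows": "0.7 -10 20 -0.086 -0.001 -0.002; 0.7 -13 22 -0.086 -0.001 -0.002; 0.8 -14 21 -0.086 -0.001 -0.002; 0.8 -16 19 -0.086 -0.001 -0.002; 0.9 -18 18 -0.086 -0.001 -0.002; 0.9 -19 16 -0.086 -0.001 -0.002; 1 -20 14 -0.086 -0.001 -0.002; 1 -20 12 -0.08 -0.001 -0.002; 1 -12 5 -0.04 0 0; 0 0 0 0 0 0; 0 0 0 0 0 0", "grip": 0.3}}

```text
time_s: 18.0
ee_pos: [0.5222, 0.3797, 0.27]
eef_rot: [2.394, -0.007, -0.131]
force: [0.0, 0.3, -0.4]
grip_width: 0.061
```

```bash
python3 - <<'E'
from h import *
planto(T2+N*.08,R2,3)
o,c,T,W=wsnap("w11")
W=W.reshape(-1,3);w=W-FOOT;w=w[np.isfinite(w[:,0])]; Q=np.stack([w@YL,w@N,w@U],1)
print("bar y,n,slopes",cylfit(Q,.011,(0,0),.055,.195))
q=Q[np.hypot(Q[:,0],Q[:,1])<.013]; print(np.percentile(q[:,2],[1,99]))
E
```

```text
18.0 [0.5222 0.3797 0.27  ] [ 2.3941 -0.0072 -0.1307] q [ 0.697  0.781  0.981 -0.518  1.927  0.785] F [ 0.   0.3 -0.4] g 0.061
total mm [ -0.2 -13.7  27.6] rv [-0.0379 -0.0047 -0.0055]
-0.1 -4.6 9.2 -0.013 -0.002 -0.002; -0.0 -4.7 9.1 -0.013 -0.002 -0.002; -0.0 -4.8 9.1 -0.013 -0.002 -0.002
bar y,n,slopes (array([ 0.00022603, -0.00012607,  0.00120452, -0.00130788]), 0.125, 4065, np.float64(0.00046264144097480503))
[-0.07278923  0.19743855]
```

View pics/w11.png

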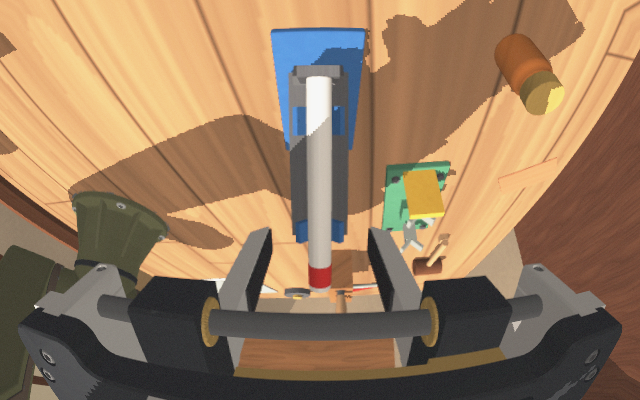

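The wrist view shows the bar centred between the open fingers, within 0.3 mm of the modelled seat. I'll align and move in.

>>> {"method": "move_arm", "body": {"rows": "0 -4 12 -0.012 -0.002 -0.002; 0 -5 18 -0.012 -0.002 -0.002; 0 -4 22 -0.012 -0.001 -0.002; 0 -1 15 0 0 0; 0 0 5 0 0 0; 0 0 0 0 0 0; 0 0 0 0 0 0"}}

```text
time_s: 18.92
ee_pos: [0.5172, 0.3367, 0.2085]
eef_rot: [2.361, -0.002, -0.132]
force: [-0.7, 0.6, 0.0]
grip_width: 0.0609
```

```bash
python3 - <<'E'
from h import *
planto(T2,R2,3)
E
```

```text
18.925 [0.5172 0.3367 0.2085] [ 2.361e+00 -2.000e-03 -1.318e-01] q [ 0.657  0.772  1.152 -0.534  1.794  0.827] F [-0.7  0.6  0. ] g 0.0609
total mm [-0.6 -1.7 33. ] rv [-0.0048 -0.0001 -0.0027]
-0.2 -0.6 11.0 -0.002 -0.000 -0.001; -0.2 -0.6 11.0 -0.002 -0.000 -0.001; -0.2 -0.6 11.0 -0.002 -0.000 -0.001
```

>>> {"method": "move_arm", "body": {"rows": "-0.2 -0.6 10 -0.002 0 -0.001; -0.2 -0.6 12 -0.001 0 -0.001; 0 0 7 0 0 0; 0 0 3 0 0 0; 0 0 0 0 0 0; 0 0 0 0 0 0"}}

```text
time_s: 19.68
ee_pos: [0.5138, 0.314, 0.1836]
eef_rot: [2.358, -0.001, -0.13]
force: [0.4, -0.6, 0.3]
grip_width: 0.061
```

```bash
python3 - <<'E'
from h import *
planto(T2,R2,2)
E
```

```text
19.675 [0.5138 0.314  0.1836] [ 2.3583e+00 -9.0000e-04 -1.3010e-01] q [ 0.635  0.764  1.23  -0.542  1.725  0.843] F [ 0.4 -0.6  0.3] g 0.061
total mm [-0.2 -0.5 -0.8] rv [-0.0021 -0.0006 -0.0007]
-0.1 -0.3 -0.4 -0.001 -0.000 -0.000; -0.1 -0.3 -0.4 -0.001 -0.000 -0.000
```

>>> {"method": "move_arm", "body": {"rows": "0 0 0 0 0 0; 0 0 0 0 0 0; 0 0 0 0 0 0; 0 0 0 0 0 0; 0 0 0 0 0 0; 0 0 0 0 0 0", "grip": -1, "newtons": 40}}

```text
time_s: 20.42
ee_pos: [0.5139, 0.3143, 0.184]
eef_rot: [2.359, -0.002, -0.13]
force: [0.3, 0.0, -0.1]
grip_width: 0.0207
```

```bash
python3 - <<'E'
from h import *
o=cur(); print(o["time_s"],o["ee_pos"],o["force"],o["moment"],o["grip_width"])
E
```

```text
20.425 [0.51389042 0.31434286 0.18397199] [ 0.28610385  0.02527383 -0.13793287] [ 0.3113091  -0.09066323  0.06086074] 0.02070983367146193
```

>>> {"method": "move_arm", "body": {"rows": "0 0.5 -3 0 0 0; 0 0.3 -8 0 0 0; 0 0 -14 0 0 0; 0 0 -18 0 0 0; 0 0 -20 0 0 0; 0 0 -20 0 0 0; 0 0 -12 0 0 0; 0 0 0 0 0 0"}}

```text
time_s: 21.42
ee_pos: [0.5222, 0.3859, 0.2572]
eef_rot: [2.362, -0.002, -0.128]
force: [-1.4, -0.2, -3.8]
grip_width: 0.0208
```

```bash
cat > cfit.py <<'E'
from h import *
def fit(P,x0):
    P=P[np.hypot(P[:,0]-x0[0],P[:,1]-x0[1])<.15]; P=P[P[:,2]>.02]
    x=np.array(x0,float)
    for it in range(15):
        def dec(x):
            O=np.array([x[0],x[1],0]); ft=loc(O,x[2],[.1,0,.075]); w=P-ft
            return w@vdir(x[2],[-1,0,0]),w[:,2],w@vdir(x[2],[0,1,0])
        s,h,l=dec(x)
        inV=(((s>.031)&(s<.051))|((s>.149)&(s<.169)))&(h>-.018)&(h<.006)&(abs(l)<.02)
        rp=(h+l)/2**.5+.011; rm=(h-l)/2**.5+.011
        gp=inV&(l<-.001)&(abs(rp)<.004);gm=inV&(l>.001)&(abs(rm)<.004)
        gs=(abs(s)<.004)&(abs(l)<.024)&(h<.009)&(h>-.06)
        ex=[]
        def f(x):
            s,h,l=dec(x); return np.concatenate([((h+l)/2**.5+.011)[gp],((h-l)/2**.5+.011)[gm],s[gs],[(x[2]-x0[2])*.05,(x[1]-x0[1])*.1]])
        r=least_squares(f,x,loss='soft_l1',f_scale=.001); x=r.x
    s,h,l=dec(x); t=(h>.009)&(h<.013)&(abs(l)<.03)&(abs(s)<.03)
    return x,gp.sum(),gm.sum(),gs.sum(),np.median(abs(r.fun)), np.median(rp[gp]),np.median(rm[gm]),np.median(s[gs]),"top s",np.percentile(s[t],[2,50,98]).round(4),"l",np.percentile(l[t],[2,98]).round(4),t.sum()
if __name__=="__main__":
  for k in ("scene0","top0","scene10","w11"):
    d=dict(np.load(k+".npz")); P=(d["W"] if k[0]=="w" else cloud(d)).reshape(-1,3); P=P[np.isfinite(P[:,0])]
    for x0 in ([.642,.0006,CY],[.644,.003,CY]):
        r=fit(P,x0); print(k,r[0].round(4),np.rad2deg(r[0][2]).round(2),r[1:4],np.round(r[4:8],4),r[8:])
E
python3 cfit.py; python3 - <<'E'
from h import *
o,c,T,W=wsnap("w12"); print(o["ee_pos"],o["eef_rot"],o["force"])
from station import camera
c=camera("scene"); np.savez("scene12.npz",**c); cv2.imwrite(f"pics/scene12.png",c["color"])
E
```

```text
scene0 [6.4170e-01 1.0000e-03 1.5791e+00] 90.48 (np.int64(49), np.int64(163), np.int64(18)) [ 0.0012 -0.0013 -0.0006  0.0002] ('top s', array([-0.0113, -0.0047,  0.0017]), 'l', array([-0.0243,  0.0247]), np.int64(87))
scene0 [0.6417 0.0025 1.5793] 90.49 (np.int64(50), np.int64(156), np.int64(22)) [ 0.0013 -0.0013 -0.0006  0.0005] ('top s', array([-0.0099, -0.0033,  0.0031]), 'l', array([-0.0243,  0.0247]), np.int64(87))
top0 [ 0.6407 -0.0019  1.5832] 90.71 (np.int64(90), np.int64(66), np.int64(39)) [ 0.0008 -0.0002 -0.0002  0.0002] ('top s', array([-0.0111, -0.005 , -0.0016]), 'l', array([-0.0241,  0.0247]), np.int64(43))
top0 [ 0.6407 -0.0019  1.5832] 90.71 (np.int64(90), np.int64(66), np.int64(39)) [ 0.0008 -0.0002 -0.0002  0.0002] ('top s', array([-0.0111, -0.005 , -0.0016]), 'l', array([-0.0241,  0.0247]), np.int64(43))
scene10 [0.6415 0.0037 1.5771] 90.36 (np.int64(47), np.int64(137), np.int64(25)) [ 0.0013 -0.0015 -0.0006 -0.0001] ('top s', array([-0.0084, -0.0026,  0.0044]), 'l', array([-0.0255,  0.0244]), np.int64(84))
scene10 [0.6414 0.0037 1.5773] 90.37 (np.int64(47), np.int64(138), np.int64(25)) [ 0.0013 -0.0015 -0.0006 -0.0001] ('top s', array([-0.0084, -0.0026,  0.0044]), 'l', array([-0.0256,  0.0244]), np.int64(84))
w11 [0.6394 0.0019 1.5837] 90.74 (np.int64(112), np.int64(82), np.int64(19)) [ 0.0008  0.     -0.0002  0.0002] ('top s', array([-0.0087, -0.0035,  0.0051]), 'l', array([-0.0247,  0.0231]), np.int64(187))
w11 [0.6393 0.0091 1.5825] 90.67 (np.int64(77), np.int64(64), np.int64(1225)) [ 0.0006 -0.0002 -0.0005  0.    ] ('top s', array([-0.0015,  0.0038,  0.0124]), 'l', array([-0.0246,  0.0232]), np.int64(187))
[0.52216961 0.38589609 0.2571824 ] [ 2.36163509e+00 -1.63437856e-03 -1.28332893e-01] [-1.38103593 -0.15883918 -3.84771973]
```

View pics/scene12.png

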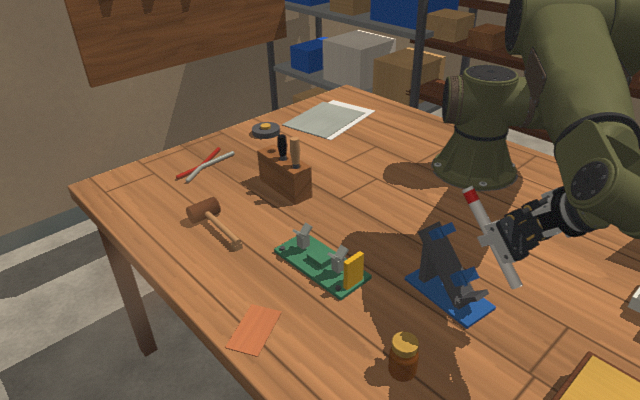

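View pics/w12.png

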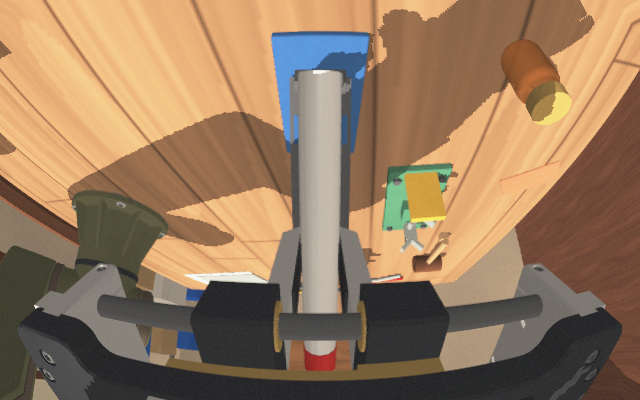

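```bash
cat >> h.py <<'E'
CO=np.array([.6405,.001,0]);CY=np.deg2rad(90.6)
R3=Rzx([0,0,-1],-vdir(CY,[0,1,0]))
def bary(T,lo=-.08,hi=.08,rot=None):
    Q=T.reshape(-1,3);Q=Q[np.isfinite(Q[:,0])];Q=np.stack([Q[:,0],Q[:,2]-.078,Q[:,1]],1)
    m=(abs(Q[:,2])>.012); return cylfit(Q[m],.011,(0,0),lo,hi)
E
python3 - <<'E'
from h import *
for w in ("w11","w12"):
    T=np.load(w+".npz")["T"]; print(w,"x,z-.078 at y=0, slopes",bary(T,-.095,.0))
o=cur()
W1=np.array([.56,.30,.37]); W2=np.array([.6405,-.02,.27])
R0=Rm(o["eef_rot"]); rr=R.from_matrix(R0.T@R3).as_rotvec(); Rh=R0@R.from_rotvec(rr*.4).as_matrix()
plan(o["ee_pos"],R0,W1,Rh,5,(0,3)); plan(W1,Rh,W2,R3,10,(0,3))
print(ik(W1,Rh,o["qpos"]),ik(W2,R3,np.array([0,.6,1.3,0,1.1,0])))
E
```

```text
w11 x,z-.078 at y=0, slopes (array([0., 0., 0., 0.]), -0.0475, 0, np.float64(nan))
w12 x,z-.078 at y=0, slopes (array([-0.00066222, -0.00023104,  0.00054585,  0.00204101]), -0.0475, 6742, np.float64(0.00035155650127764466))
total mm [ 48.5 136.5 -24.7] rv [ 0.3119  0.0215 -0.053 ]
10 27 -5 0.062 0.004 -0.011; 9 27 -7 0.062 0.004 -0.011; 9 27 -8 0.062 0.004 -0.011; 9 26 -10 0.062 0.004 -0.011; 9 26 -11 0.062 0.004 -0.011
total mm [105.1 234.9 229.5] rv [ 0.4679  0.0323 -0.0795]
11 23 23 0.047 0.003 -0.008; 10 25 22 0.047 0.003 -0.008; 10 26 21 0.047 0.003 -0.008; 10 27 20 0.047 0.003 -0.008; 9 28 18 0.047 0.003 -0.008; 9 29 17 0.047 0.003 -0.008; 9 29 16 0.047 0.003 -0.008; 9 30 14 0.047 0.003 -0.008; 8 31 13 0.047 0.003 -0.008; 8 32 11 0.047 0.003 -0.008
(array([ 0.53848522,  0.59284752,  0.99658835, -0.38473077,  1.82582593,
        0.56263096]), np.float64(7.726104017204008e-31)) (array([-8.83615799e-02,  5.28998455e-01,  1.27673120e+00,  1.17693877e-13,
        1.33586300e+00, -9.88335554e-02]), np.float64(3.788106813783485e-24))
  return _methods._mean(a, axis=axis, dtype=dtype,
  ret = ret.dtype.type(ret / rcount)
```

>>> {"method": "move_arm", "body": {"rows": "5 14 -5 0.03 0.002 -0.005; 10 27 -7 0.062 0.004 -0.011; 9 27 -8 0.062 0.004 -0.011; 9 27 -9 0.062 0.004 -0.011; 9 26 -10 0.062 0.004 -0.011; 10 24 10 0.055 0.003 -0.01; 10 25 20 0.047 0.003 -0.008; 10 26 21 0.047 0.003 -0.008; 10 27 20 0.047 0.003 -0.008; 9 28 18 0.047 0.003 -0.008"}}

```text
time_s: 22.78
ee_pos: [0.5988, 0.1415, 0.338]
eef_rot: [2.909, 0.004, -0.031]
force: [0.6, 0.7, -3.2]
grip_width: 0.021
```

```bash
python3 - <<'E'
from h import *
planto(np.array([.6405,-.02,.26]),R3,6)
E
```

```text
22.775 [0.5988 0.1415 0.338 ] [ 2.909   0.0037 -0.0313] q [ 0.235  0.457  1.236 -0.224  1.516  0.286] F [ 0.6  0.7 -3.2] g 0.021
total mm [ 47.1 137.8 112.7] rv [ 0.2325  0.0086 -0.0412]
7.8 23.0 18.8 0.039 0.001 -0.007; 7.7 23.7 17.9 0.039 0.001 -0.007; 7.5 24.5 17.0 0.039 0.001 -0.007; 7.3 25.2 16.0 0.039 0.001 -0.007; 7.1 25.8 15.0 0.039 0.001 -0.007; 6.9 26.4 14.0 0.039 0.001 -0.007
```

>>> {"method": "move_arm", "body": {"rows": "8 23 18 0.039 0.001 -0.007; 8 24 17 0.039 0.001 -0.007; 7.5 25 17 0.039 0.001 -0.007; 7 25 15 0.039 0.001 -0.007; 7 24 12 0.035 0.001 -0.007; 4 12 5 0.02 0.001 -0.004; 0 0 0 0 0 0; 0 0 0 0 0 0"}}

```text
time_s: 23.78
ee_pos: [0.6371, -0.0155, 0.2791]
eef_rot: [3.128, -0.009, 0.003]
force: [0.2, -0.3, -2.8]
grip_width: 0.0212
```

```bash
python3 - <<'E'
from h import *
import cfit
planto(np.array([.6405,-.02,.26]),R3,3)
o,c,T,W=wsnap("w13")
print(bary(T,-.095,0))
P=W.reshape(-1,3);P=P[np.isfinite(P[:,0])]
r=cfit.fit(P,[.6405,.001,CY]); print(r[0].round(4),np.rad2deg(r[0][2]).round(2),r[1:4],np.round(r[4:8],4),r[8:])
from station import camera
c=camera("scene"); np.savez("scene13.npz",**c); cv2.imwrite(f"pics/scene13.png",c["color"])
a=cv2.imread("pics/scene13.png")[120:320,230:430]
cv2.imwrite("pics/m13.png",cv2.resize(a,(580,580),interpolation=cv2.INTER_CUBIC))
E
```

```text
23.775 [ 0.6371 -0.0155  0.2791] [ 3.1277e+00 -9.3000e-03  2.7000e-03] q [-0.078  0.51   1.284 -0.013  1.337 -0.078] F [ 0.2 -0.3 -2.8] g 0.0212
total mm [ 3.2  4.3 19.2] rv [ 0.0139 -0.0093 -0.0079]
1.1 1.4 6.4 0.005 -0.003 -0.003; 1.1 1.5 6.4 0.005 -0.003 -0.003; 1.1 1.5 6.4 0.005 -0.003 -0.003
(array([-0.00069745, -0.00112792, -0.00045935,  0.00196697]), -0.0475, 6748, np.float64(0.0003547819362866656))
[ 0.6401 -0.0027  1.5724] 90.09 (np.int64(68), np.int64(0), np.int64(110)) [ 0.0004  0.         nan -0.0001] ('top s', array([-0.012 , -0.0058, -0.0001]), 'l', array([-0.0237,  0.0241]), np.int64(784))
  return _methods._mean(a, axis=axis, dtype=dtype,
  ret = ret.dtype.type(ret / rcount)
```

View pics/w13.png

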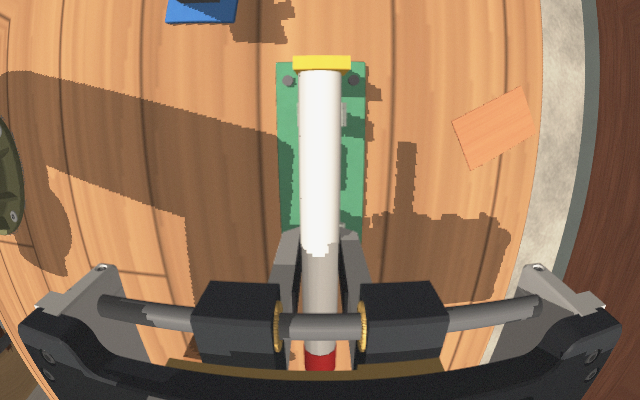

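View pics/m13.png

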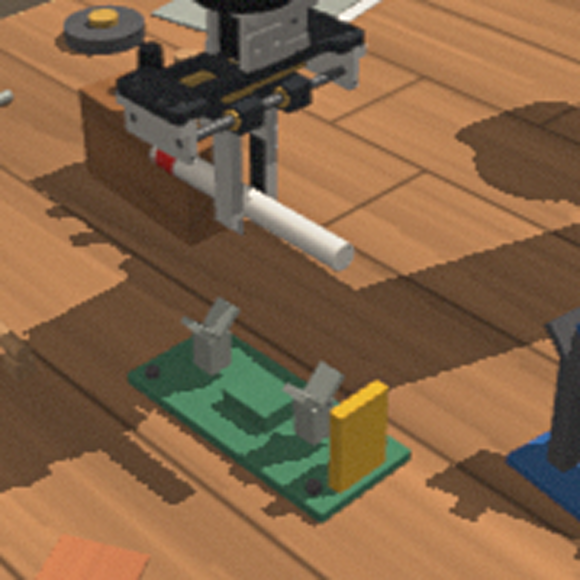

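```bash
python3 - <<'E'
from h import *
import cfit
d=np.load("w13.npz"); p=d["ee"];Rt=Rm(d["rot"])
P=cloud(dict(np.load("scene13.npz"))).reshape(-1,3); T=(P-p)@Rt
print("scene bar in tool",bary(T,-.095,-.015),bary(T,-.095,.095))
Q=T[(abs(T[:,0])<.013)&(abs(T[:,2]-.078)<.013)]; print("foot y",np.percentile(Q[:,1],[0,1,2,98,99,100]))
r=cfit.fit(P,[.6405,-.001,CY]); print(r[0].round(4),np.rad2deg(r[0][2]).round(2),r[1:4],np.round(r[4:8],4),r[8:])
Q=d["T"].reshape(-1,3);Q=Q[(abs(Q[:,0])<.013)&(abs(Q[:,2]-.070)<.012)]; print("wrist foot y",np.percentile(Q[:,1],[0,.2,1,2]))
# wrist: base rect
W=d["W"].reshape(-1,3); Q=W[(abs(W[:,0]-.64)<.07)&(abs(W[:,1])<.14)&(abs(W[:,2]-.012)<.004)]; print(cv2.minAreaRect((Q[:,:2]*1000).astype(np.float32)),np.median(Q[:,2]))
E
```

```text
scene bar in tool (array([ 2.82761178e-05,  2.18195739e-04, -2.47084565e-03,  5.67756027e-03]), -0.055, 315, np.float64(0.0007617181722043027)) (array([0.00015511, 0.00024946, 0.00246738, 0.00130716]), 0.0, 493, np.float64(0.0007704950279504748))
foot y [-0.10287413 -0.10209511 -0.10178091  1.78007997  1.78428422  1.7959042 ]
[6.4120e-01 5.0000e-04 1.5819e+00] 90.64 (np.int64(43), np.int64(160), np.int64(11)) [ 0.0011 -0.0014 -0.0005 -0.0003] ('top s', array([-0.0109, -0.0051,  0.0017]), 'l', array([-0.0257,  0.0224]), np.int64(86))
wrist foot y [-0.09956012 -0.09937534 -0.09828297 -0.09702193]
((640.5298461914062, 2.93841552734375), (100.82685852050781, 222.5139617919922), 0.5673127770423889) 0.012597914054563841
```

```bash
cat > pc.py <<'E'
import sys
from h import *
z,s,n=float(sys.argv[1]),float(sys.argv[2]),int(sys.argv[3])
CY=np.deg2rad(90.55);R3=Rzx([0,-.001,-1],-vdir(CY,[0,1,0]))
p=loc(np.array([.6405,-.002,0]),CY,[-s,0,z])+[.0004,0,.0775]
planto(p,R3,n)
E
python3 pc.py .085 .02 6
```

```text
23.875 [ 0.6371 -0.0152  0.279 ] [ 3.1278 -0.0093  0.0033] q [-0.078  0.51   1.284 -0.013  1.337 -0.078] F [ 0.1 -0.2 -3. ] g 0.0211
total mm [  2.9   5.2 116.6] rv [ 0.0128 -0.0093 -0.0064]
0.5 0.9 19.4 0.002 -0.002 -0.001; 0.5 0.9 19.4 0.002 -0.002 -0.001; 0.5 1.0 19.4 0.002 -0.002 -0.001; 0.6 1.0 19.4 0.002 -0.002 -0.001; 0.6 1.0 19.4 0.002 -0.002 -0.001; 0.6 1.1 19.4 0.002 -0.002 -0.001
```

>>> {"method": "move_arm", "body": {"rows": "1 2 10 0.005 -0.003 -0.002; 1 2 18 0.004 -0.003 -0.002; 0.5 1 20 0.003 -0.003 -0.002; 0.5 0 20 0 0 0; 0 0 18 0 0 0; 0 0 10 0 0 0; 0 0 5 0 0 0; 0 0 0 0 0 0; 0 0 0 0 0 0"}}

```text
time_s: 25.0
ee_pos: [0.64, -0.0196, 0.1695]
eef_rot: [3.141, 0.003, 0.012]
force: [0.2, 0.8, -2.5]
grip_width: 0.0213
```

```bash
python3 pc.py .080 .02 3
python3 - <<'E'
from h import *
from station import camera
c=camera("scene"); np.savez("scene14.npz",**c); cv2.imwrite(f"pics/scene14.png",c["color"])
a=cv2.imread("pics/scene14.png")[160:320,250:410]
cv2.imwrite("pics/m14.png",cv2.resize(a,(580,580),interpolation=cv2.INTER_CUBIC))
E
```

```text
25.0 [ 0.64   -0.0196  0.1695] [3.1409e+00 3.0000e-03 1.1600e-02] q [-8.800e-02  6.270e-01  1.369e+00 -1.000e-03  1.149e+00 -9.900e-02] F [ 0.2  0.8 -2.5] g 0.0213
total mm [ 1.1  2.4 12. ] rv [-0.0003  0.003   0.002 ]
0.4 0.8 4.0 -0.000 0.001 0.001; 0.4 0.8 4.0 -0.000 0.001 0.001; 0.4 0.8 4.0 -0.000 0.001 0.001
```

View pics/m14.png

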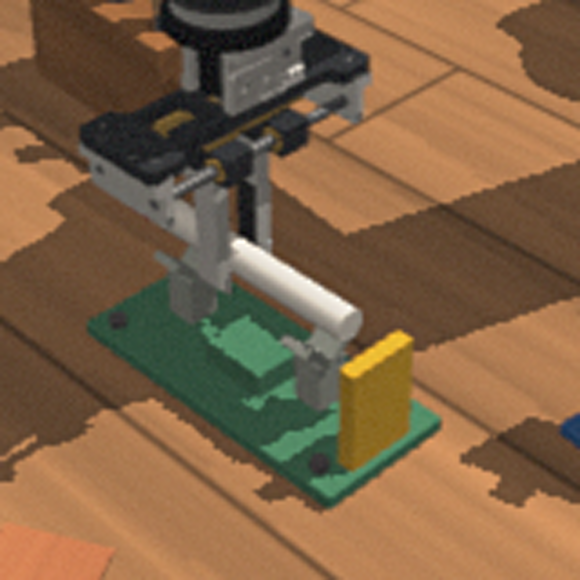

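>>> {"method": "move_arm", "body": {"rows": "0.5 0 5 0 0.002 0.001; 0.4 0 4 0 0.001 0.001; 0 0 3 0 0 0; 0 0 0 0 0 0; 0 0 0 0 0 0"}}

```text
time_s: 25.68
ee_pos: [0.6411, -0.0196, 0.1573]
eef_rot: [3.141, -0.001, 0.01]
force: [-0.6, 0.4, -2.7]
grip_width: 0.021
```

```bash
python3 pc.py .075 .018 3
```

```text
25.675 [ 0.6411 -0.0196  0.1573] [ 3.1408e+00 -1.3000e-03  9.5000e-03] q [-8.700e-02  6.420e-01  1.375e+00 -1.000e-03  1.123e+00 -9.700e-02] F [-0.6  0.4 -2.7] g 0.021
total mm [-0.   0.4  4.8] rv [-0.0002 -0.0013 -0.0001]
-0.0 0.1 1.6 -0.000 -0.000 -0.000; -0.0 0.1 1.6 -0.000 -0.000 -0.000; -0.0 0.1 1.6 -0.000 -0.000 -0.000
```

>>> {"method": "move_arm", "body": {"rows": "0 0 1.5 0 0 0; 0 0 1 0 0 0; 0 0 0 0 0 0"}}

```text
time_s: 26.05
ee_pos: [0.6411, -0.0196, 0.1548]
eef_rot: [3.141, -0.001, 0.009]
force: [-0.2, 0.1, -3.4]
grip_width: 0.0212
```

>>> {"method": "move_arm", "body": {"rows": "0 0 0.8 0 0 0; 0 0 0 0 0 0"}}

```text
time_s: 26.3
ee_pos: [0.6411, -0.0196, 0.154]
eef_rot: [3.141, -0.002, 0.009]
force: [-0.1, -0.6, -2.6]
grip_width: 0.0211
```

>>> {"method": "move_arm", "body": {"rows": "0 0 0.8 0 0 0; 0 0 0 0 0 0"}}

```text
time_s: 26.55
ee_pos: [0.6411, -0.0196, 0.1532]
eef_rot: [3.141, -0.002, 0.009]
force: [0.2, -1.6, -2.6]
grip_width: 0.0208
```

>>> {"method": "move_arm", "body": {"rows": "0 0 0.8 0 0 0; 0 0 0 0 0 0"}}

```text
time_s: 26.8
ee_pos: [0.6412, -0.0196, 0.1524]
eef_rot: [3.141, -0.002, 0.01]
force: [-0.4, 0.8, -3.1]
grip_width: 0.021
```

>>> {"method": "move_arm", "body": {"rows": "0 0 0.6 0 0 0; 0 0 0 0 0 0"}}

```text
time_s: 27.05
ee_pos: [0.6412, -0.0196, 0.1522]
eef_rot: [3.141, -0.002, 0.01]
force: [0.5, 0.2, -1.6]
grip_width: 0.0211
```

>>> {"method": "move_arm", "body": {"rows": "0 0 0.6 0 0 0; 0 0 0 0 0 0"}}

```text
time_s: 27.3
ee_pos: [0.6412, -0.0196, 0.1522]
eef_rot: [3.141, -0.002, 0.01]
force: [-1.7, -0.6, -0.0]
grip_width: 0.0212
```

The bar is resting in the saddles: the vertical load has gone. Now I'll slide it towards the stop plate.

>>> {"method": "move_arm", "body": {"rows": "0 -2 0 0 0 0; 0 -3 0 0 0 0; 0 -4 0 0 0 0; 0 -3 0 0 0 0; 0 -1 0 0 0 0; 0 0 0 0 0 0"}}

```text
time_s: 28.05
ee_pos: [0.6411, -0.0063, 0.1522]
eef_rot: [3.139, -0.002, 0.009]
force: [-1.6, -2.8, 0.6]
grip_width: 0.0212
```

```bash
python3 pc.py .075 .000 3; python3 - <<'E'
from h import *
o,c,T,W=wsnap("w15"); print(bary(T,-.095,0))
E
```

```text
28.05 [ 0.6411 -0.0063  0.1522] [ 3.1394e+00 -2.3000e-03  9.4000e-03] q [-0.066  0.648  1.379 -0.002  1.112 -0.075] F [-1.6 -2.8  0.6] g 0.0212
total mm [-0.2 -4.3 -0.3] rv [ 0.0012 -0.0023 -0.0002]
-0.1 -1.4 -0.1 0.000 -0.001 -0.000; -0.1 -1.4 -0.1 0.000 -0.001 -0.000; -0.1 -1.4 -0.1 0.000 -0.001 -0.000
(array([-0.00072006, -0.00113958, -0.00034798,  0.00190709]), -0.0475, 8558, np.float64(0.00046465056411190697))
```

View pics/w15.png

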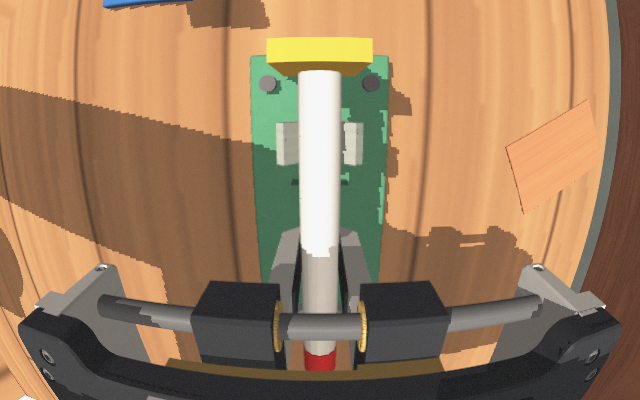

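The bar's foot, at about (320,72), is a few millimetres short of the yellow plate. I'll creep it in.

>>> {"method": "move_arm", "body": {"rows": "0 -1.5 0 0 0 0; 0 -1 0 0 0 0; 0 0 0 0 0 0"}}

```text
time_s: 28.48
ee_pos: [0.6411, -0.0038, 0.1522]
eef_rot: [3.139, -0.002, 0.009]
force: [-2.2, -2.7, 0.8]
grip_width: 0.0213
```

>>> {"method": "move_arm", "body": {"rows": "0 -1 0 0 0 0; 0 0 0 0 0 0"}}

```text
time_s: 28.72
ee_pos: [0.641, -0.0027, 0.1522]
eef_rot: [3.139, -0.002, 0.009]
force: [-2.7, -1.3, 0.7]
grip_width: 0.0209
```

>>> {"method": "move_arm", "body": {"rows": "0 -1 0 0 0 0; 0 0 0 0 0 0"}}

```text
time_s: 28.98
ee_pos: [0.6411, -0.002, 0.1522]
eef_rot: [3.139, -0.002, 0.009]
force: [-2.4, -3.2, 1.0]
grip_width: 0.0207
```

>>> {"method": "move_arm", "body": {"rows": "0 -1 0 0 0 0; 0 0 0 0 0 0"}}

```text
time_s: 29.22
ee_pos: [0.6411, -0.0019, 0.1522]
eef_rot: [3.137, -0.002, 0.009]
force: [-1.9, -1.4, 0.9]
grip_width: 0.021
```

>>> {"method": "move_arm", "body": {"rows": "0 -1.5 0 0 0 0; 0 -1.5 0 0 0 0"}}

```text
time_s: 29.48
ee_pos: [0.6411, -0.0014, 0.1522]
eef_rot: [3.133, -0.002, 0.008]
force: [-1.9, -14.1, 1.2]
grip_width: 0.0208
```

>>> {"method": "move_arm", "body": {"rows": "0 -2 0 0 0 0; 0 -2 0 0 0 0"}}

```text
time_s: 29.72
ee_pos: [0.6411, -0.0009, 0.1522]
eef_rot: [3.127, -0.002, 0.007]
force: [-1.8, -16.2, 1.7]
grip_width: 0.0213
```

```bash
python3 - <<'E'
from h import *
o,c,T,W=wsnap("w16"); print(o["ee_pos"],o["eef_rot"],o["force"],o["moment"]); print(bary(T,-.095,0))
W=W.reshape(-1,3); Q=T.reshape(-1,3);m=(abs(Q[:,0])<.013)&(abs(Q[:,2]-.070)<.012); print("foot y tool",np.percentile(Q[m][:,1],[0,1,2]))
a=c["color"][20:220,220:420]; cv2.imwrite("pics/m16.png",cv2.resize(a,(600,600),interpolation=cv2.INTER_CUBIC))
E
```

```text
[ 0.64106567 -0.00092299  0.15219884] [ 3.12741012e+00 -2.21233298e-03  6.60589770e-03] [ -1.78098977 -16.23570551   1.73986988] [-2.99706302  0.33383571  0.14195976]
(array([-0.00083814, -0.00171214,  0.00294497,  0.0146069 ]), -0.0475, 8648, np.float64(0.00046552708208289547))
foot y tool [-0.11126017 -0.10988648 -0.1088129 ]
```

View pics/m16.png

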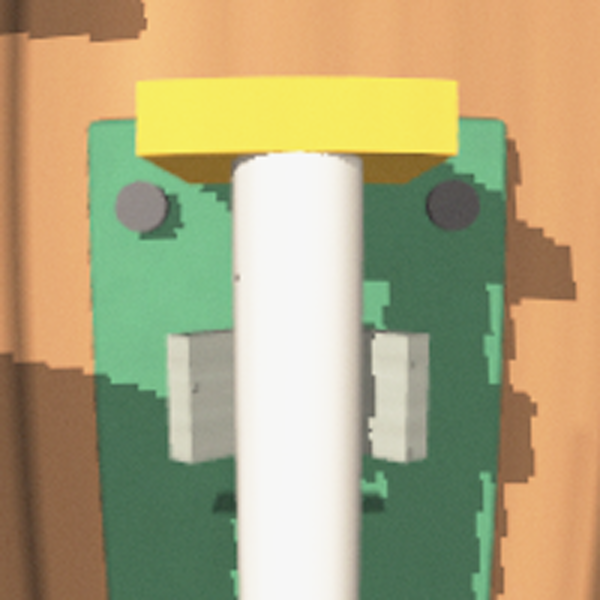

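The foot is flush against the yellow plate, with a 16 N reaction and no more travel. I'll ease off, release, and look.

>>> {"method": "move_arm", "body": {"rows": "0 0 0 0 0 0; 0 0 0 0 0 0", "newtons": 15}}

```text
time_s: 30.02
ee_pos: [0.641, -0.0005, 0.1522]
eef_rot: [3.128, -0.002, 0.006]
force: [-1.8, -2.6, 0.9]
grip_width: 0.0217
```

>>> {"method": "move_arm", "body": {"rows": "0 0 0 0 0 0; 0 0 0 0 0 0; 0 0 0 0 0 0; 0 0 0 0 0 0; 0 0 0 0 0 0; 0 0 0 0 0 0", "grip": 0.1}}

```text
time_s: 30.78
ee_pos: [0.6414, 0.0005, 0.1522]
eef_rot: [3.129, -0.003, 0.007]
force: [0.2, -0.8, 0.3]
grip_width: 0.0516
```

```bash
python3 - <<'E'
from h import *
o,c,T,W=wsnap("w17"); print(o["ee_pos"],o["eef_rot"],o["force"],o["moment"],o["grip_width"]); print(bary(T,-.095,0))
a=c["color"][20:380,140:500]; cv2.imwrite("pics/m17.png",cv2.resize(a,(600,600),interpolation=cv2.INTER_CUBIC))
E
```

```text
[6.41380373e-01 5.33866150e-04 1.52206389e-01] [ 3.12900442 -0.00342315  0.00733545] [ 0.1779889  -0.7873001   0.28021529] [-0.01367048 -0.01343344 -0.0041997 ] 0.051556710098332334
(array([-0.00127333, -0.00171502,  0.00155456,  0.0125607 ]), -0.0475, 8615, np.float64(0.00045596909560819375))
```

View pics/m17.png

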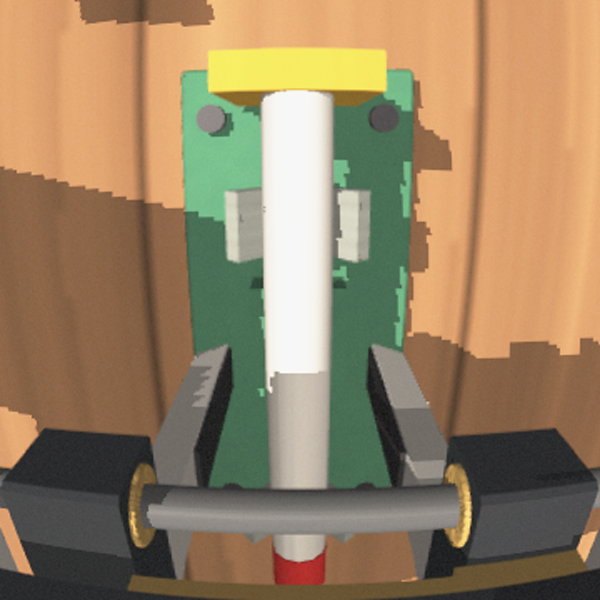

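The bar is released and still at the plate. I'll retreat straight up.

>>> {"method": "move_arm", "body": {"rows": "0 0 -5 0 0 0; 0 0 -12 0 0 0; 0 0 -20 0 0 0; 0 0 -25 0 0 0; 0 0 -25 0 0 0; 0 0 -25 0 0 0; 0 0 -20 0 0 0; 0 0 -8 0 0 0; 0 0 0 0 0 0; 0 0 0 0 0 0"}}

```text
time_s: 32.08
ee_pos: [0.6404, 0.0024, 0.3022]
eef_rot: [3.129, -0.007, 0.007]
force: [0.1, -0.4, -0.2]
grip_width: 0.0517
```

```bash
python3 - <<'E'
from h import *
from station import camera
o,c,T,W=wsnap("w18"); print(o["time_s"],o["ee_pos"],o["force"])
P=W.reshape(-1,3);P=P[np.isfinite(P[:,0])]
w=P-np.array([.6405,-.002,.075]); Q=np.stack([w[:,0],w[:,2],w[:,1]],1)
print("x,z at y=0",cylfit(Q,.011,(0,0),-.09,.09))
hsv=cv2.cvtColor(c["color"],cv2.COLOR_BGR2HSV).astype(int)
red=((hsv[...,0]<6)|(hsv[...,0]>174))&(hsv[...,1]>150); m=red&(abs(W[...,0]-.6405)<.02)&(W[...,2]>.05)
print("red y",np.nanpercentile(W[m][:,1],[1,99]))
m=(abs(W[...,0]-.6405)<.006)&(W[...,2]>.06); 
ye=(hsv[...,0]>18)&(hsv[...,0]<32)&(hsv[...,1]>130)&(abs(W[...,0]-.6405)<.03)&(W[...,2]>.08); print("yellow top y",np.nanpercentile(W[ye][:,1],[1,50,99]))
c=camera("scene"); a=c["color"][180:320,250:410]
cv2.imwrite("pics/m18.png",np.hstack([cv2.resize(a,(400,350),interpolation=cv2.INTER_CUBIC),cv2.resize(cv2.imread("pics/w18.png")[20:300,160:480],(400,350))]))
cv2.imwrite("pics/scene18.png",c["color"])
E
```

```text
32.075 [0.64040703 0.00237318 0.30219949] [ 0.07989468 -0.42960326 -0.19944856]
x,z at y=0 (array([-0.00013786,  0.00029586, -0.0088382 , -0.00182672]), 0.0, 4524, np.float64(0.0005615498162781403))
red y [-0.09589838 -0.07574133]
yellow top y [0.01944464 0.03046626 0.10855625]
```

View pics/m18.png

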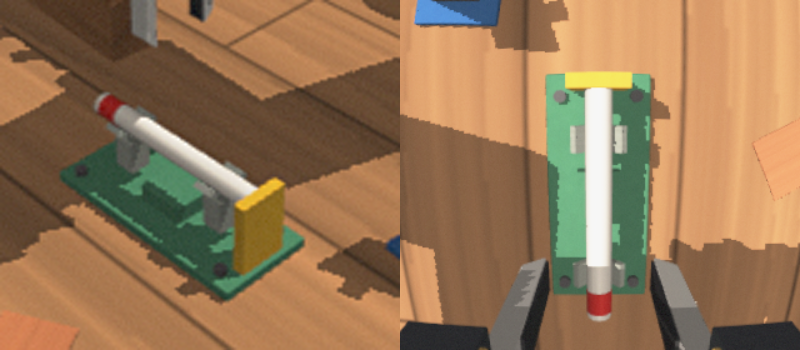

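View pics/scene18.png

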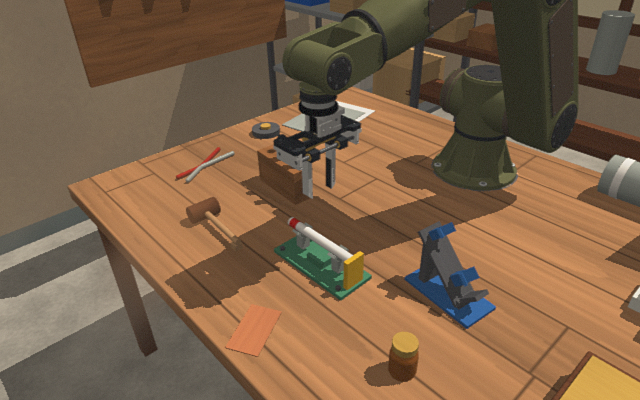

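```bash
python3 - <<'E'
import cv2,numpy as np
a=cv2.imread("pics/w18.png")[60:130,280:400]; cv2.imwrite("pics/m19.png",cv2.resize(a,(780,455),interpolation=cv2.INTER_NEAREST))
d=np.load("w18.npz");W=d["W"]
m=(abs(W[...,0]-.6397)<.004)&(W[...,1]>.06)&(W[...,1]<.12)&(W[...,2]>-.01)
Q=W[m];i=np.argsort(Q[:,1]); print(Q[i][::3,1:].round(4).tolist())
E
```

```text
[[0.0603, 0.0852], [0.0603, 0.086], [0.0603, 0.0866], [0.0612, 0.0847], [0.0612, 0.0858], [0.0613, 0.086], [0.0622, 0.0859], [0.0622, 0.086], [0.0632, 0.0854], [0.0632, 0.0865], [0.0633, 0.0866], [0.0641, 0.0852], [0.0642, 0.0859], [0.0642, 0.0867], [0.0651, 0.0856], [0.0651, 0.0857], [0.0661, 0.0855], [0.0661, 0.0866], [0.0662, 0.0872], [0.067, 0.0853], [0.0671, 0.087], [0.0671, 0.0874], [0.068, 0.0853], [0.068, 0.086], [0.0689, 0.0853], [0.069, 0.0856], [0.0691, 0.0874], [0.0699, 0.086], [0.07, 0.0861], [0.0709, 0.0849], [0.0709, 0.0857], [0.0709, 0.0858], [0.0719, 0.0861], [0.0719, 0.0861], [0.072, 0.0874], [0.0728, 0.0854], [0.0728, 0.0856], [0.0738, 0.0846], [0.0738, 0.0858], [0.0738, 0.086], [0.0747, 0.0854], [0.0748, 0.0865], [0.0749, 0.0886], [0.0757, 0.0848], [0.0757, 0.0859], [0.0766, 0.0846], [0.0767, 0.0851], [0.0767, 0.0867], [0.0776, 0.0861], [0.0777, 0.0864], [0.0777, 0.0857], [0.0786, 0.0866], [0.0786, 0.0857], [0.0796, 0.0852], [0.0796, 0.086], [0.0796, 0.0864], [0.0805, 0.0857], [0.0806, 0.0865], [0.0806, 0.0873], [0.0815, 0.0863], [0.0815, 0.0862], [0.0824, 0.0852]
[... 742 characters left out ...]
], [0.0978, 0.087], [0.0978, 0.0863], [0.0979, 0.0865], [0.0988, 0.0871], [0.0988, 0.0854], [0.0997, 0.0874], [0.0998, 0.0867], [0.0998, 0.0859], [0.1007, 0.0869], [0.1007, 0.0864], [0.1008, 0.0853], [0.1016, 0.0872], [0.1018, 0.0855], [0.1026, 0.0873], [0.1026, 0.0867], [0.1027, 0.0853], [0.1036, 0.0872], [0.1036, 0.0871], [0.1037, 0.0851], [0.1046, 0.0861], [0.1046, 0.0856], [0.1055, 0.0877], [0.1055, 0.0869], [0.1056, 0.0857], [0.1064, 0.0874], [0.1065, 0.086], [0.1066, 0.0851], [0.1074, 0.0877], [0.1075, 0.0866], [0.1084, 0.0872], [0.1085, 0.0853], [0.1085, 0.085], [0.1163, 0.0011], [0.1163, 0.0006], [0.1175, 0.0013], [0.1176, 0.0003], [0.1188, 0.0006], [0.1189, -0.0004], [0.12, 0.0013]]
```

View pics/m19.png

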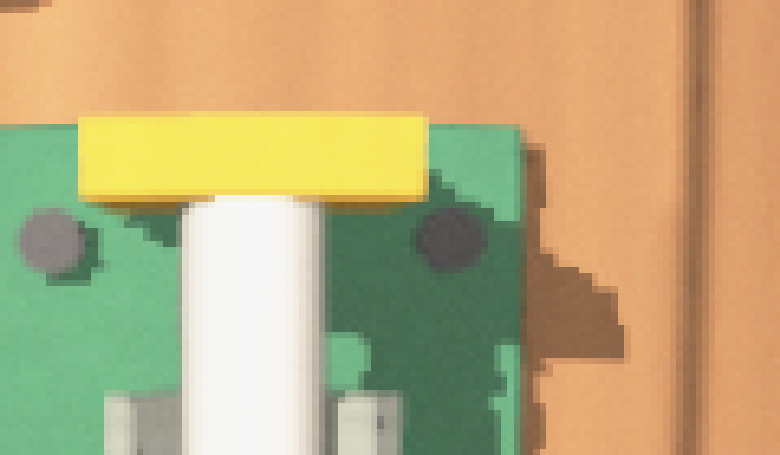

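The bar's end touches the yellow plate with no gap in depth or colour, at pixel rows 195–200 of the crop. The robot is well clear, so I'll hand in.

```bash
python3 -c "
from station import ctrl
print(ctrl.hand_in())"
```

```text
the job is handed in; nothing more can be done
None
```

I finished the job and handed it in at about 32 s of the 67 s allowed. No verdict was reported.

- **V-rest:** I drew the bar out of the rack's −y hole by its banded end. I lowered it into the V-rest until it touched both the V's and the foot stop, then let go. Camera fits afterwards put its axis within about 1 mm of the seat.
- **Cradle:** I gripped the bar across its middle, lifted it straight out and laid it in the saddles about 18 mm short of the plate. I slid it in until it stopped moving, with a peak reaction of about 16 N, then let go and backed off 150 mm.
- **Last checks:** The bar is level, with its axis 75.3 mm above the bench. The depth and colour images show no gap at the yellow plate, and the red band is at the far end from it. The tool force is near zero, and the other tools look undisturbed.
- **Disagreements:** The V-rest's base outline and its groove differed by about 5 mm along its length, so I used the groove fit, which contact confirmed. Camera estimates of the stop plate's position varied by several millimetres, so I found it by contact.

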